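Torque the drain plug of an upturned water tank to the click

TASK

Take the click torque wrench from its rest, set its socket fully down over the square-headed brass drain plug on the upturned tank without ramming it, and turn the plug clockwise (seen from above) until the wrench breaks over with its click; stop at once there, because pulling on past the click crushes the gasket. Then lift the wrench off the plug and lay it back in its rest, and leave the other things on the bench where they are.

Things in the scene. Friction and masses are not known exactly. Their poses are not given: they have to be found in the camera images.
- wrench: Handle of the click torque wrench (tool 225 mm long, about 0.38 kg). Origin: on the handle's axis, in the middle of the black rubber grip (90 long, 20 wide, 24 high, flat sides; hold it here). x runs along the handle to the head, z up. A steel tube 16 mm thick goes on 40 mm beyond each end of the grip. The socket hangs below the head, its vertical axis 115 mm ahead of the origin.
- socket (a point): Centre of the open mouth of the wrench's socket, on the drive's axis, 34 mm below the handle's axis. The frame turns with the socket: same axes as the handle's until the wrench breaks over. Socket 45 mm in diameter; square opening 27.6 mm wide, 21 mm deep, two sides square to the x axis.
- plug_top (a point): Centre of the top face of the brass drain plug's square head, 26 x 26 mm and 14 mm high, upper 4 mm bevelled by 2.5 mm; two of its sides are square to this frame's x axis, z up. The socket fits with its x axis at any multiple of 90 degrees to the plug's, with about 3.5 degrees of play either way.
- plug_edge (a point): One upright corner of the plug's head, 18 mm from its axis at half its height; turns with it. The plug turns stiffly (0.6 to 0.8 N m, 5 to 7 N at the grip's middle) for an unknown angle of 3 to 25 degrees, then comes up tight at once, so that the wrench clicks; it stays where it is left.
- washer (a point): Centre of the top of the flat brass washer (49 mm in diameter) under the plug's head, 14 mm below the head's top. When the socket is right home its mouth rests on this washer.
- tank: The upturned stainless water tank, fixed: 300 x 240 mm (x, y), 75 mm high, with a thin rim 335 x 275 mm on the bench. Origin at the middle of its footprint on the bench. The plug's axis is at x = -50 mm, y = 0. The terminal block and thermostat near its +x end stand up to 14 mm above its top. The washer is part of it.
- rest: The wrench's grey rest, fixed, origin on the bench under its middle: base 170 x 70 x 6 mm, two slotted saddles 12 mm thick at x = -67 and +61 mm, 61 mm high; slots 22 mm wide with flared lips, floors 40 mm above the bench. The wrench lies level in both slots, its origin 48 mm above this origin, head to +x; the grip fits between the saddles with about 10 mm of end play.
- foot_a: Loose black rubber equipment foot, 38 mm wide, 30 mm high, origin under its middle. Bystander.
- foot_b: Another such rubber foot. Bystander.
- spare_nut: Loose smaller brass hex nut lying on the bench, 24 mm across flats, 10 mm high. Bystander.
- drain_cock: Small brass drain cock with a black lever, 46 mm high. Bystander.
- bottle: White plastic bottle, 68 mm wide, 170 mm high. Bystander.
- screwdriver: Screwdriver, 200 mm long, lying on the bench. Bystander.
- grease_jar: Low white jar with a steel lid, 56 mm wide, 50 mm high. Bystander.
- wrench_head (a point): Middle of the wrench's round head, on the drive's axis, 115 mm ahead of the handle's origin. Turned clockwise, handle and socket stay in line (within 1 degree) up to about 1.7 N m, 15 N at the grip's middle (less if the hand also twists it); then the drive breaks over: the load falls to a third within 6 degrees more. Past 7 degrees it bottoms: load rises, plug too tight. Let go, it springs back.

How it is judged (in metres and radians):
On the way, in this order (a step that is already met when the one before it is completed fails the run):
1. the socket sits fully down over the plug (horizontal distance between socket and plug_top below 0.004 m and z of socket in the frame of plug_top below -0.0105 m and angle between socket's own z axis and vertical below 0.1 rad), for 0.2 s.
2. the wrench breaks over with its click on the plug, the plug having turned (angle between the x axis of socket and the x axis of wrench, either way round above 0.04 rad and horizontal distance between socket and plug_top below 0.004 m and z of socket in the frame of plug_top below -0.0085 m and distance of plug_edge from where it was at the start of the episode above 0.001 m), for 0.02 s.
At the end, for the whole second after the job is handed in: The wrench lies level and still in both saddles of its rest (origin within 8 mm across, 25 mm along and 6 mm in height of its place, tilt under 0.12 rad), released, and the plug has stayed turned in (its corner more than 1 mm from where it began) (z of wrench in the frame of rest between 0.042 and 0.054 m and y of wrench in the frame of rest between -0.008 and 0.008 m and x of wrench in the frame of rest between -0.025 and 0.025 m and angle between wrench's own z axis and vertical below 0.12 rad and linear speed of wrench below 0.02 m/s and distance of plug_edge from where it was at the start of the episode above 0.001 m); the robot touches nothing.
It fails at once if the wrench was pulled on past its click until it bottomed (handle over 7.7 degrees from the socket): the plug is too tight (angle between the x axis of socket and the x axis of wrench, either way round above 0.135 rad).
It fails at once if the wrench was rammed down on the tank with more than 40 N (contact force between wrench and tank above 40 N).
It fails at once if the wrench was dropped (height (world z) of wrench below 0.03 m).
It fails at once if a bystander was disturbed by more than 30 mm (distance of any of foot_a, foot_b, spare_nut, drain_cock, bottle, screwdriver, grease_jar from where it was at the start of the episode above 0.03 m).
It also fails if it takes over 67 s, if anything falls off the work surface, if the arm or the gripper's body presses on something with over 40 N, if the wrist force passes 120 N, or if a joint passes its speed limit or range.

ROBOT

A 6-joint arm with a two-finger parallel gripper is mounted at the origin on the work surface. World frame = base frame: x ahead of the robot, y to its left, z up, the work surface at z = 0. Lengths are in mm, angles in rad, forces in N, time in s.
With the tool pointing down it reaches from about 375 to 825 mm from the base axis. Payload 5.5 kg.
Tool frame: the origin (TCP) lies between the finger pads; the fingertips stand 14 mm ahead of it and the grasp point (between the pads) lies 5 mm behind it; z points along the fingers, y is the line along which they close (so a half turn about z gives the same grasp; the last joint's range is limited). The gripper opens to 85 mm and grips with 20 to 120 N. Pads are 22 mm wide; open, the fingers measure 114 mm over their backs; the gripper's body (76 mm by 85 mm) begins 54 mm behind the grasp point. The pads swing forward as they close: fully open they stand 13 mm farther back than shut.
Start: joints at [1.261, 0.314, -0.047, 1.21, 0, 1.571], TCP at [182.917, 571.433, 245.299] pointing down, gripper open.
Joint ranges: [-2.67, 2.67], [-0.69, 1.73], [-1.03, 1.25], [-2.08, 2.16], [-1.42, 1.45], [-3.14, 3.14]. Speed limits (rad/s): [2.39, 2.39, 3.01, 3.14, 3.14, 3.14].

INTERFACE

Orientations are given as a rotation vector (axis times angle).
In Python, from workcell import readout, capture, calibration, ticket, silhouettes, pinpoint gives the robot as it stands. The module is installed in compiled form; this text tells all that it offers.
- The arm moves only by the shell command python3 -m handwheel 'ROWS' [FORCE]. ROWS is JSON, a list of rows, each a list of 3 entries, a list of its own where there are three numbers: the shift along the tool's x, y, z normalised to -1 to 1, where 1 is 0.5 m, then the turn, a rotation vector about the tool's x, y, z normalised to -1 to 1, where 1 is 180 degrees, then the closure, from 0 (fully open) to 1 (shut). In form: [[[x, y, z], [wx, wy, wz], grip], ...]. A call has 1 to 10 rows; each row is the pose to reach, as a shift and turn from the pose commanded when the call began, along the tool's axes at that moment, turning the shorter way round; what a row does not reach only later rows make up. A row lasts 1/12 s, in which the tool goes at most 41.7 mm and 7.16 degrees, less where a joint would pass 70% of its speed; a pose out of reach is approached as far as the arm can. A call with a number of a shift or a turn outside -1 to 1 is refused whole. A call with a gripper value outside its range is refused whole. The fingers move at their own pace and stop on an object; FORCE is the grip in N (left out, the last holds). Time passes only in rows, so rows that repeat a pose let the fingers close. It gives the time, the measured TCP pose, the force, the opening and the grip force at its end, in the units of the state.
- readout.sense(): the state, without advancing time (a new reading comes with each control period).
- capture(name): name is "side" or "top" or "wrist"; returns the picture (384x512x3 uint8, red, green, blue); there is no depth.
- calibration(name): a dict with "fx", "fy", "cx", "cy" (pixels), "k1" (the pictures are not rectified: a ray, as slopes to the right and down, at radius r is drawn at 1 + k1 r^2 times it, then the intrinsics apply), "R" (3x3) and "t" (3): a world point X has camera coordinates R X + t; the wrist camera has in their place "hand_eye" (4x4, takes a point from camera to tool coordinates, whose origin is the TCP and whose axes are the flange's). Camera axes: x right, y down, z forward; pixel columns grow to the right and rows downward; lengths in mm; the calibration is good to about 2 mm. A picture is of the moment at which its call begins: read the wrist's pose just before it. calibration takes no time and is no camera call.
- ticket.job_done(): hands the job in; it is judged then, once.
Trained networks look in the newest picture that a camera, given by its name, has taken for a name from the list of things; names that differ only in an ending like _2 or _b are one class to them, and where a whole thing is asked for, a point or a joint stands for the part that bears it (a point fixed in the world has none). Each returns a list of dicts, best first, with "conf" (0 to 1); they miss things now and then, are a little off and sometimes report something else, mostly with a low value. They report only what shows in the picture. A call takes as long as a camera call.
- silhouettes(camera, name): "region" (384x512 bool, what is visible of it) and "xy" ([column, row] in pixels, amid what is visible of it).
- pinpoint(camera, name): "xy" ([column, row] in pixels: a listed point, or the origin of a listed thing).
The state is a dict: "clock": time; "joints": joint angles; "qd": joint speeds; "joint_efforts": joint torques, N m; "tcp_pos": TCP position; "eef_rot": TCP orientation; "ft_force": force on the tool from outside, world axes, zero at the start; "wrist_torque": the same for the moment, N m; "width": finger opening in mm; "finger_force": force on a finger pad.
Only numpy, scipy, OpenCV 4.12 (cv2) and the standard library are available. Lean on these libraries where they do the work, as an engineer would, in place of code of your own. Each camera call takes 0.05 s, during which the arm holds its last target. There are 200 camera calls.

## Working session

There is one attempt and no reset: what is moved stays moved. The work goes in short steps, Python scripts to look and compute and a shell command to move; the robot and the scene stay as the last step left them, time stands still between calls to the robot, and variables do not carry over. Pictures are saved under pics/ and viewed, at most 15 in all, crops included, and the job is handed in when it is done.

```bash
mkdir -p pics; cat > h.py <<'E'
import numpy as np, cv2
from scipy.spatial.transform import Rotation as Ro
from workcell import readout, capture, calibration, ticket, silhouettes, pinpoint
def cam(n, s=None):
    c=calibration(n)
    if 'R' in c: return c,np.array(c['R']),np.array(c['t'])
    s=s or readout.sense()
    T=np.eye(4);T[:3,:3]=Ro.from_rotvec(s['eef_rot']).as_matrix();T[:3,3]=s['tcp_pos']
    M=np.linalg.inv(T@np.array(c['hand_eye']))
    return c,M[:3,:3],M[:3,3]
def ray(C,xy):
    c,R,t=C
    d=np.array([(xy[0]-c['cx'])/c['fx'],(xy[1]-c['cy'])/c['fy']]);u=d.copy()
    for _ in range(20): u=d/(1+c['k1']*(u@u))
    v=R.T@np.array([u[0],u[1],1]);return -R.T@t, v/np.linalg.norm(v)
def proj(C,X):
    c,R,t=C;p=R@np.array(X)+t;u=p[:2]/p[2];u=u*(1+c['k1']*(u@u))
    return u*[c['fx'],c['fy']]+[c['cx'],c['cy']]
def onz(C,xy,z):
    o,v=ray(C,xy);return o+v*(z-o[2])/v[2]
def tri(L):
    A=np.zeros((3,3));b=np.zeros(3)
    for C,xy in L:
        o,v=ray(C,xy);P=np.eye(3)-np.outer(v,v);A+=P;b+=P@o
    X=np.linalg.solve(A,b)
    return X,[float(np.linalg.norm((np.eye(3)-np.outer(v,v))@(X-o))) for C,xy in L for o,v in [ray(C,xy)]]
def save(n,img): cv2.imwrite('pics/'+n+'.png',img[...,::-1])
E
python3 - <<'E'
from h import *
np.set_printoptions(precision=1,suppress=True)
print(readout.sense())
S={}
for n in ('side','top'):
    I=capture(n);save(n,I);C=cam(n);print(n,'pos',-C[1].T@C[2])
    S[n]=(C,{})
    for k in ['wrench','socket','wrench_head','plug_top','plug_edge','washer','tank','rest']:
        r=pinpoint(n,k);S[n][1][k]=r;print(n,k,[(np.round(q['xy'],1).tolist(),round(q['conf'],2)) for q in r[:3]])
for k in S['top'][1]:
    a,b=S['side'][1][k],S['top'][1][k]
    if a and b: print(k,*tri([(S['side'][0],a[0]['xy']),(S['top'][0],b[0]['xy'])]))
E
python3 -c "
import cv2,numpy as np
cv2.imwrite('pics/both.png',cv2.resize(np.hstack([cv2.imread('pics/side.png'),cv2.imread('pics/top.png')]),(800,300),interpolation=cv2.INTER_AREA))"
```

```text
{'clock': 0.0, 'joints': array([ 1.3,  0.3, -0. ,  1.2,  0. ,  1.6]), 'qd': array([ 0., -0.,  0.,  0.,  0., -0.]), 'joint_efforts': array([  0., -54.,  34.,   0.,  -0.,   0.]), 'tcp_pos': array([182.7, 570.9, 244.5]), 'eef_rot': array([-0.5, -3.1,  0. ]), 'ft_force': array([ 0.3,  0.6, -0.3]), 'wrist_torque': array([-0., -0.,  0.]), 'finger_force': 0.0, 'width': 85.22788737972463}
side pos [ 128.3 -728.   602.1]
side wrench [([316.4, 268.9], 0.73), ([164.3, 184.1], 0.72)]
side socket [([353.2, 259.4], 0.53)]
side wrench_head [([238.2, 196.8], 0.6), ([168.9, 209.8], 0.21)]
side plug_top [([237.6, 187.8], 0.59)]
side plug_edge [([236.2, 188.3], 0.44)]
side washer [([241.2, 195.1], 0.98)]
side tank [([255.8, 215.4], 0.79)]
side rest [([314.8, 285.9], 0.86)]
top pos [ 336.3   42.4 1208.5]
top wrench [([138.7, 152.5], 0.63), ([360.6, 197.3], 0.6), ([338.7, 126.1], 0.49)]
top socket [([358.3, 152.4], 0.36)]
top wrench_head [([358.4, 152.7], 0.86)]
top plug_top [([229.0, 191.0], 0.58), ([357.3, 195.2], 0.24)]
top plug_edge [([227.9, 193.1], 0.61)]
top washer [([233.9, 193.3], 0.8)]
top tank [([235.2, 182.2], 0.71)]
top rest [([355.5, 195.5], 0.66)]
wrench [ 991.   521.8 -694.8] [169.8332605903854, 169.8332605903855]
socket [ 673.5 -241.9   25.5] [4.592892249628824, 4.592892249628791]
wrench_head [ 508.4 -156.1  259.4] [100.17482136105195, 100.17482136105197]
plug_top [541.1 128.7  94.4] [1.2756363057414002, 1.275636305741529]
plug_edge [536.4 131.3  92.6] [2.2951678333364844, 2.295167833336434]
washer [541.5 115.2  74.9] [4.538835122481367, 4.538835122481214]
tank [591.4 118.4 -15.8] [4.330783110202485, 4.33078311020265]
rest [ 552.6 -240.2   -5.1] [0.34824454283741807, 0.34824454283746226]
```

View pics/top.png

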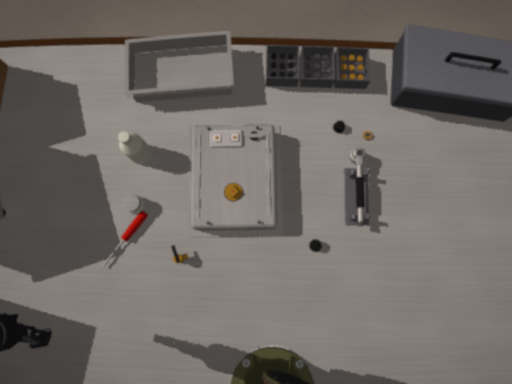

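View pics/side.png

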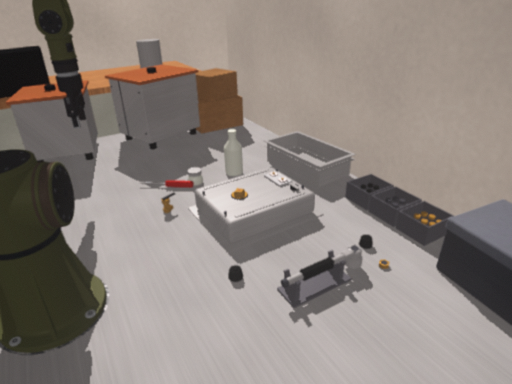

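Top view: the plug is at about (233,191) on the tank, and the wrench lies in its rest at about (360,195). Its head is at (358,152), with a foot (339,127) and the nut (368,135) close by. Side view agrees: plug at (238,189), wrench at (316,269). Next I'll view the plug with the wrist camera.

```bash
cat >> h.py <<'E'
def cmd(p,yaw,base=None):
    """shift/turn row for TCP target p, tool pointing down, tool-x world yaw in deg; base = commanded pose (pos,rotvec) else measured"""
    s=readout.sense();b=base or (s['tcp_pos'],s['eef_rot'])
    R=Ro.from_rotvec(b[1]).as_matrix();y=np.radians(yaw)
    G=np.array([[np.cos(y),np.sin(y),0],[np.sin(y),-np.cos(y),0],[0,0,-1]])
    return np.round(R.T@(np.array(p)-b[0])/500,4).tolist(),np.round(Ro.from_matrix(R.T@G).as_rotvec()/np.pi,4).tolist()
def st():
    s=readout.sense();R=Ro.from_rotvec(s['eef_rot']).as_matrix()
    print('t',round(s['clock'],2),'tcp',np.round(s['tcp_pos'],1),'yaw',round(float(np.degrees(np.arctan2(R[1,0],R[0,0]))),2),'tilt',np.round(R[:2,2],3),'F',np.round(s['ft_force'],1),'M',np.round(s['wrist_torque'],2),'w',round(s['width'],1),'ff',round(s['finger_force'],1),'j',np.round(s['joints'],2));return s
E
python3 - <<'E'
from h import *
np.set_printoptions(precision=2,suppress=True)
st();print(np.array(calibration('wrist')['hand_eye']),calibration('wrist')['fx'])
for yaw in (0,180): print(yaw,cmd([460,120,330],yaw))
E
```

```text
t 0.9 tcp [182.9 571.4 245.3] yaw 162.25 tilt [-0. -0.] F [ 0.2 -0.1 -0.1] M [ 0.01 -0.06 -0.  ] w 85.2 ff 0.0 j [ 1.26  0.31 -0.05  1.21  0.    1.57]
[[  -0.     -0.95   -0.31   79.34]
 [   1.      0.     -0.      0.29]
 [   0.     -0.31    0.95 -129.48]
 [   0.      0.      0.      1.  ]] 286.4071133362513
0 ([-0.803, -0.691, -0.1694], [-0.0, 0.0, 0.9014])
180 ([-0.803, -0.691, -0.1694], [-0.0, -0.0, -0.0986])
```

```bash
python3 -m handwheel '[[[-0.52,-0.45,-0.1],[0,0,-0.0986],0],[[-0.52,-0.45,-0.1],[0,0,-0.0986],0],[[-0.52,-0.45,-0.1],[0,0,-0.0986],0],[[-0.52,-0.45,-0.1],[0,0,-0.0986],0],[[-0.52,-0.45,-0.1],[0,0,-0.0986],0],[[-0.52,-0.45,-0.1],[0,0,-0.0986],0],[[-0.52,-0.45,-0.1],[0,0,-0.0986],0],[[-0.52,-0.45,-0.1],[0,0,-0.0986],0],[[-0.52,-0.45,-0.1],[0,0,-0.0986],0],[[-0.52,-0.45,-0.1],[0,0,-0.0986],0]]' 60
python3 - <<'E'
from h import *
st();print(cmd([500,120,300],180))
E
```

```text
clock: 1.73
tcp_pos: [363.7, 275.4, 296.3]
eef_rot: [0.008, 3.14, 0.0]
ft_force: [0.2, 1.3, 1.2]
width: 84.9
finger_force: 0.0
t 1.73 tcp [363.7 275.4 296.3] yaw 179.72 tilt [0.002 0.   ] F [0.2 1.3 1.2] M [-0.02 -0.    0.04] w 84.9 ff 0.0 j [ 0.65  0.02 -0.28  1.27 -0.    0.65]
([-0.2742, -0.3095, -0.007], [0.0001, 0.0006, -0.0016])
```

```bash
python3 -m handwheel '[[[-0.274,-0.3095,-0.007],[0,0,-0.0016],0],[[-0.274,-0.3095,-0.007],[0,0,-0.0016],0],[[-0.274,-0.3095,-0.007],[0,0,-0.0016],0],[[-0.274,-0.3095,-0.007],[0,0,-0.0016],0],[[-0.274,-0.3095,-0.007],[0,0,-0.0016],0],[[-0.274,-0.3095,-0.007],[0,0,-0.0016],0],[[-0.274,-0.3095,-0.007],[0,0,-0.0016],0],[[-0.274,-0.3095,-0.007],[0,0,-0.0016],0]]'
cat > look.py <<'E'
from h import *
import sys,pickle
tag=sys.argv[1];names=sys.argv[2].split(',')
s=st();C=cam('wrist',s);I=capture('wrist');save(tag,I)
D={'C':C}
for k in names:
    r=pinpoint('wrist',k);D[k]=r[0]['xy'] if r else None
    print(k,[(np.round(q['xy'],1).tolist(),round(q['conf'],2)) for q in r[:2]])
pickle.dump(D,open(tag+'.pkl','wb'))
E
python3 look.py plug1 plug_top,plug_edge,washer,tank
python3 - <<'E'
from h import *
print(cmd([440,70,300],180))
E
```

```text
clock: 2.4
tcp_pos: [498.4, 124.0, 298.4]
eef_rot: [0.008, -3.14, -0.001]
ft_force: [0.1, 0.2, 0.2]
width: 85.2
finger_force: 0.0
t 2.4 tcp [498.4 124.  298.4] yaw -179.7 tilt [-0.001  0.001] F [0.1 0.2 0.2] M [-0.03 -0.02  0.04] w 85.2 ff 0.0 j [ 0.24  0.13 -0.15  1.28  0.    0.24]
plug_top [([249.7, 207.6], 0.68), ([262.5, 203.8], 0.16)]
plug_edge [([261.9, 204.5], 0.72)]
washer [([247.7, 202.3], 0.77), ([27.3, 268.5], 0.74)]
tank [([252.3, 213.1], 0.85)]
([0.1173, -0.1079, -0.0021], [0.0001, 0.0, 0.0023])
```

View pics/plug1.png

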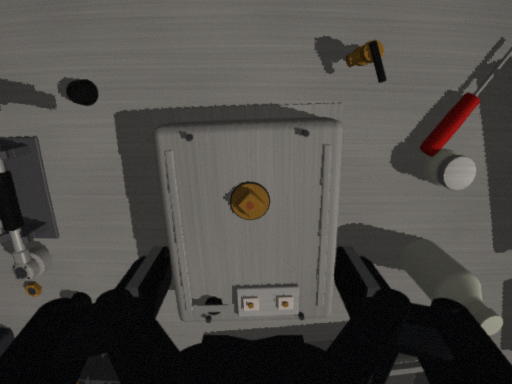

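The wrist picture shows the plug at (250,203), with its square turned to look like a diamond. The tank is squared up in the image, and the drain cock (370,55) and foot (82,92) are well clear. I'll take a closer look from two places.

```bash
python3 -m handwheel '[[[-0.08,0,0.196],[0,0,0.0017],0],[[-0.08,0,0.196],[0,0,0.0017],0],[[-0.08,0,0.196],[0,0,0.0017],0],[[-0.08,0,0.196],[0,0,0.0017],0],[[-0.08,0,0.196],[0,0,0.0017],0],[[-0.08,0,0.196],[0,0,0.0017],0]]'
python3 look.py plugA plug_top,plug_edge,washer
python3 -m handwheel '[[[0,-0.12,0],[0,0,0],0],[[0,-0.12,0],[0,0,0],0],[[0,-0.12,0],[0,0,0],0],[[0,-0.12,0],[0,0,0],0]]'
python3 look.py plugB plug_top,plug_edge,washer
python3 - <<'E'
from h import *
import pickle
A=pickle.load(open('plugA.pkl','rb'));B=pickle.load(open('plugB.pkl','rb'))
for k in ['plug_top','plug_edge','washer']: print(k,*tri([(A['C'],A[k]),(B['C'],B[k])]))
ims=[]
for D,n in ((A,'plugA'),(B,'plugB')):
    I=cv2.imread('pics/%s.png'%n);x,y=map(int,D['plug_top']);ims.append(cv2.resize(I[y-32:y+32,x-32:x+32],(400,400),interpolation=cv2.INTER_CUBIC));print(n,'crop origin',x-32,y-32)
cv2.imwrite('pics/plugAB.png',np.hstack(ims))
print(cmd([520,-238,300],180))
E
```

```text
clock: 3.15
tcp_pos: [539.0, 123.9, 202.4]
eef_rot: [-0.001, 3.14, 0.001]
ft_force: [1.3, 0.4, 0.4]
width: 85.2
finger_force: 0.0
t 3.15 tcp [539.  123.9 202.4] yaw -179.98 tilt [0.001 0.   ] F [1.3 0.4 0.4] M [-0.07  0.   -0.06] w 85.2 ff 0.0 j [ 0.23  0.25 -0.24  1.09  0.    0.23]
plug_top [([247.9, 201.5], 0.73)]
plug_edge [([264.7, 197.1], 0.75), ([249.9, 198.9], 0.72)]
washer [([248.8, 190.5], 0.59), ([492.2, 147.5], 0.26)]
clock: 3.68
tcp_pos: [539.3, 62.8, 201.8]
eef_rot: [0.003, 3.14, 0.001]
ft_force: [-0.3, 0.3, -0.2]
width: 85.5
finger_force: 0.0
t 3.68 tcp [539.3  62.8 201.8] yaw 179.87 tilt [0.002 0.001] F [-0.3  0.3 -0.2] M [ 0.04 -0.03  0.  ] w 85.5 ff 0.0 j [ 0.12  0.23 -0.26  1.08  0.    0.12]
plug_top [([318.0, 198.8], 0.91)]
plug_edge [([335.7, 197.1], 0.85)]
washer [([312.6, 191.5], 0.73), ([26.7, 269.7], 0.27)]
plug_top [541.82672478 120.40740107  96.47154948] [1.0607183063217793, 1.0607183063219552]
plug_edge [538.20551472 134.90921567  98.95591814] [0.13443720278311871, 0.13443720278322244]
washer [541.70865995 120.90404568  70.23566977] [0.5959360522465594, 0.5959360522466279]
plugA crop origin 215 169
plugB crop origin 286 166
([0.0384, -0.6042, -0.1979], [0.0001, 0.0002, 0.0002])
```

View pics/plugAB.png

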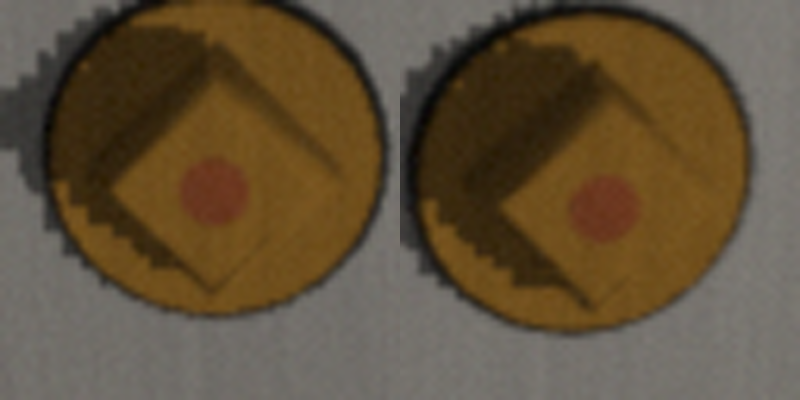

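Close views: the red dot at the plug's centre is at (248.8,199.1) in A and (318.2,199.0) in B. The square's corners point along the image axes, so the plug sits at about 45° to the tank. Next is the rest.

```bash
python3 - <<'E'
from h import *
import pickle
np.set_printoptions(precision=2,suppress=True)
A=pickle.load(open('plugA.pkl','rb'))['C'];B=pickle.load(open('plugB.pkl','rb'))['C']
f=lambda x,y,ox,oy:((x+.5)/6.25-.5+ox,(y+.5)/6.25-.5+oy)
a=lambda x,y:f(x,y,215,169); b=lambda x,y:f(x-400,y,286,166)
print('dot',*tri([(A,a(214,191)),(B,b(604,209))]))
print('washer',*tri([(A,a(216,154)),(B,b(582,169))]))
L,Bo,T=[tri([(A,a(*p)),(B,b(*q))])[0] for p,q in (((112,187),(500,207)),((215,293),(594,308)),((215,85),(604,97)))]
print(L,Bo,T)
for C,ps in ((A,[a(112,187),a(215,293),a(215,85)]),(B,[b(500,207),b(594,308),b(604,97)])):
    P=[onz(C,p,92)[:2] for p in ps]
    for u,v in ((0,1),(0,2)): d=P[v]-P[u];print('edge len',np.linalg.norm(d),'ang',np.degrees(np.arctan2(d[1],d[0])))
    d=P[2]-P[1];print('diag',np.linalg.norm(d),np.degrees(np.arctan2(d[1],d[0])), (P[1]+P[2])/2)
E
python3 -m handwheel '[[[0,-0.6,-0.196],[0,0,0],0],[[0,-0.6,-0.196],[0,0,0],0],[[0,-0.6,-0.196],[0,0,0],0],[[0,-0.6,-0.196],[0,0,0],0],[[0,-0.6,-0.196],[0,0,0],0],[[0,-0.6,-0.196],[0,0,0],0],[[0,-0.6,-0.196],[0,0,0],0],[[0,-0.6,-0.196],[0,0,0],0],[[0,-0.6,-0.196],[0,0,0],0],[[0,-0.6,-0.196],[0,0,0],0]]'
python3 look.py rA wrench,wrench_head,socket,rest
```

```text
dot [541.87 121.21  93.51] [0.0632645794787722, 0.06326457947871222]
washer [541.23 121.32  77.75] [0.16274048323963622, 0.16274048323976575]
[541.92 106.74  92.  ] [557.86 121.28  91.69] [527.36 121.33  88.42]
edge len 21.7406711307868 ang 41.94749602615897
edge len 20.949122044785984 ang 135.68844793350314
diag 31.160141212447005 179.81304894514278 [542.32 121.33]
edge len 21.154781499321192 ang 43.03019774806872
edge len 21.157813625988684 ang 139.64435833296892
diag 31.59567726129166 -178.666379205021 [541.78 120.82]
clock: 4.72
tcp_pos: [539.2, -237.2, 298.9]
eef_rot: [0.003, 3.141, 0.0]
ft_force: [0.1, 0.9, -0.1]
width: 85.3
finger_force: 0.0
t 4.72 tcp [ 539.2 -237.2  298.9] yaw 179.89 tilt [0.001 0.   ] F [ 0.1  0.9 -0.1] M [ 0.04  0.04 -0.01] w 85.3 ff 0.0 j [-0.41  0.28  0.03  1.32  0.   -0.41]
wrench [([252.0, 171.2], 0.84), ([251.3, 249.2], 0.16)]
wrench_head [([251.3, 250.5], 0.93)]
socket [([254.5, 239.0], 0.77)]
rest [([250.9, 165.1], 0.91), ([337.4, 60.8], 0.57)]
```

View pics/rA.png

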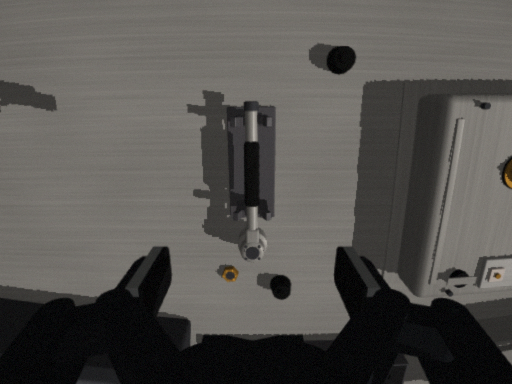

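The wrist view over the rest shows the grip centred at about (252,173), the head at (251,250), the nut at (230,273), a foot at (281,287) and the other foot at (341,60). I'll take a second view lower down to triangulate.

```bash
python3 -m handwheel '[[[0,0.06,0.18],[0,0,0],0],[[0,0.06,0.18],[0,0,0],0],[[0,0.06,0.18],[0,0,0],0],[[0,0.06,0.18],[0,0,0],0],[[0,0.06,0.18],[0,0,0],0],[[0,0.06,0.18],[0,0,0],0]]'
python3 look.py rB wrench,wrench_head,socket,rest
python3 - <<'E'
from h import *
import pickle
np.set_printoptions(precision=2,suppress=True)
A=pickle.load(open('rA.pkl','rb'));B=pickle.load(open('rB.pkl','rb'))
for k in ['wrench','wrench_head','socket','rest']: print(k,*tri([(A['C'],A[k]),(B['C'],B[k])]))
# black grip outline by threshold near the grip origin, both views
for n,D in (('rA',A),('rB',B)):
    r=silhouettes('wrist','wrench') if n=='rB' else None
    I=cv2.cvtColor(cv2.imread(f'pics/{n}.png'),cv2.COLOR_BGR2GRAY)
    x,y=map(int,D['wrench']);m=(I<30).astype(np.uint8)
    nl,lab,stt,cen=cv2.connectedComponentsWithStats(m,connectivity=4)
    l=lab[y,x];print(n,'grip comp',stt[l],cen[l]);D['c']=cen[l]
    ys,xs=np.nonzero(lab==l);pts=np.c_[xs,ys].astype(float)
    w=[onz(D['C'],p,60) for p in pts];w=np.array(w)[:,:2];c=w.mean(0)
    u,s_,vt=np.linalg.svd(w-c);e=vt[0]*np.sign(vt[0][0]);q=(w-c)@e
    print(' centre@60',c,'yaw',np.degrees(np.arctan2(e[1],e[0])),'len',np.ptp(q))
print('centroid tri',*tri([(A['C'],A['c']),(B['C'],B['c'])]))
E
```

```text
clock: 5.47
tcp_pos: [540.3, -207.3, 211.2]
eef_rot: [-0.0, 3.139, -0.002]
ft_force: [0.2, 0.4, 0.8]
width: 85.5
finger_force: 0.0
t 5.47 tcp [ 540.3 -207.3  211.2] yaw -180.0 tilt [ 0.003 -0.001] F [0.2 0.4 0.8] M [ 0.01 -0.02 -0.02] w 85.5 ff 0.0 j [-0.37  0.29 -0.16  1.12 -0.   -0.37]
wrench [([225.7, 189.8], 0.79)]
wrench_head [([230.6, 268.5], 0.61), ([229.7, 284.9], 0.56)]
socket [([231.3, 267.5], 0.55)]
rest [([227.4, 176.6], 0.56)]
wrench [ 552.92 -236.91   41.28] [0.8533097607670218, 0.85330976076704]
wrench_head [ 754.26 -243.34 -108.17] [5.70196348008133, 5.701963480081341]
socket [ 669.33 -234.34   14.58] [0.8141907221800692, 0.8141907221800171]
rest [ 556.86 -239.76  -24.47] [1.0444813730354179, 1.0444813730352729]
rA grip comp [ 235  142   32   71 1090] [251.01 178.19]
 centre@60 [ 557.87 -238.72] yaw -0.3416577186929573 len 96.18553149190654
rB grip comp [ 204  152   42   94 1875] [223.61 197.92]
 centre@60 [ 557.45 -236.98] yaw 1.9648806831712953 len 103.11753901147951
centroid tri [ 561.16 -238.64   46.11] [0.2671465323046304, 0.26714653230476937]
```

View pics/rB.png

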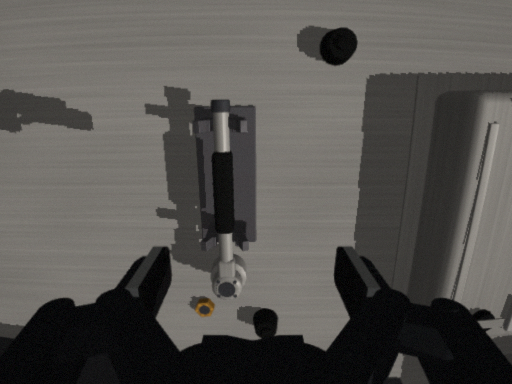

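```bash
python3 - <<'E'
from h import *
import pickle
np.set_printoptions(precision=2,suppress=True)
A=pickle.load(open('rA.pkl','rb'))['C'];B=pickle.load(open('rB.pkl','rb'))['C']
for n,C in (('rA',A),('rB',B)):
    I=cv2.cvtColor(cv2.imread(f'pics/{n}.png'),cv2.COLOR_BGR2GRAY).astype(float)
    ctr=[]
    rows=range(150,200,4) if n=='rA' else range(160,228,4)
    c0=251 if n=='rA' else 223
    for y in rows:
        xs=[x for x in range(c0-14,c0+15) if I[y,x]<28]; ctr.append((np.mean(xs),y,len(xs)))
    print(n,[(round(a,1),y,w) for a,y,w in ctr][::3])
    P=np.array([onz(C,(a,y),57)[:2] for a,y,w in ctr]);k=np.polyfit(P[:,0],P[:,1],1)
    print(' yaw',np.degrees(np.arctan(k[0])),'y at 555',np.polyval(k,555))
    col=I[:, c0-1:c0+3].mean(1);print(' col',col[138:158].astype(int),col[200:240].astype(int))
for p,q in (((251,142.5),(223,152)),((252,207),(224.5,233))): print(*tri([(A,p),(B,q)]),onz(A,p,60),onz(B,q,60))
print(cmd([555,-238,130],180))
E
```

```text
rA [(np.float64(251.0), 150, 15), (np.float64(251.0), 162, 15), (np.float64(251.0), 174, 15), (np.float64(251.5), 186, 14), (np.float64(251.0), 198, 15)]
 yaw 0.1588049397453695 y at 555 -238.6111112271196
 col [132 132 129  87  37  12  13  13  14  12  14  14  15  15  13  15  13  16
  15  13] [ 16  13  14  13  14  15  45 105 118 117 117 118 119 116 117 117 116 116
 116 117 114 114 114 114 115 115 115 115 113 111  99 101 111 112 113 114
 114 113 114 115]
rB [(np.float64(221.5), 160, 20), (np.float64(221.5), 172, 20), (np.float64(222.5), 184, 20), (np.float64(223.0), 196, 19), (np.float64(223.5), 208, 20), (np.float64(224.5), 220, 20)]
 yaw 0.640170007446932 y at 555 -237.83880878961423
 col [167 168 169 167 167 168 167 167 165 165 165 165 162 136  68  19  12  16
  13  16] [ 16  16  16  16  13  14  14  16  16  13  15  15  15  14  15  15  15  13
  16  16  14  15  16  15  14  14  14  13  14  15  15  16  18  45 104 112
 112 113 111 110]
[ 513.34 -238.75   34.62] [0.16002724820676337, 0.1600272482066763] [ 510.04 -238.57   60.  ] [ 508.83 -236.14   60.  ]
[ 600.41 -237.79   53.  ] [0.41956872673720835, 0.41956872673708684] [ 598.11 -237.49   60.  ] [ 596.68 -237.31   60.  ]
([-0.031, -0.0613, 0.1598], [-0.0002, 0.0005, -0.0003])
```

```bash
python3 -m handwheel '[[[-0.031,-0.0615,0.16],[0,0,-0.002],0],[[-0.031,-0.0615,0.16],[0,0,-0.002],0],[[-0.031,-0.0615,0.16],[0,0,-0.002],0],[[-0.031,-0.0615,0.24],[0,0,-0.002],0],[[-0.031,-0.0615,0.24],[0,0,-0.002],0],[[-0.031,-0.0615,0.24],[0,0,-0.002],0]]'
python3 - <<'E'
from h import *
st();print(cmd([555,-238,43],180.4))
E
```

```text
clock: 6.27
tcp_pos: [552.6, -236.7, 88.1]
eef_rot: [0.009, -3.138, -0.003]
ft_force: [0.7, -0.1, 0.6]
width: 85.4
finger_force: 0.0
t 6.27 tcp [ 552.6 -236.7   88.1] yaw -179.67 tilt [-0.004  0.002] F [ 0.7 -0.1  0.6] M [-0.   -0.06 -0.04] w 85.4 ff 0.0 j [-0.4   0.42 -0.26  0.89  0.   -0.41]
([-0.0051, -0.0028, 0.0902], [0.0006, -0.0012, -0.0004])
```

```bash
python3 -m handwheel '[[[-0.005,-0.003,0.05],[0,0,0],0],[[-0.005,-0.003,0.09],[0,0,0],0],[[-0.005,-0.003,0.09],[0,0,0],0],[[-0.005,-0.003,0.09],[0,0,0],0],[[-0.005,-0.003,0.09],[0,0,0],1],[[-0.005,-0.003,0.09],[0,0,0],1],[[-0.005,-0.003,0.09],[0,0,0],1],[[-0.005,-0.003,0.09],[0,0,0],1],[[-0.005,-0.003,0.09],[0,0,0],1],[[-0.005,-0.003,0.09],[0,0,0],1]]' 110
python3 -m handwheel '[[[0,0,0],[0,0,0],1],[[0,0,0],[0,0,0],1],[[0,0,0],[0,0,0],1]]' 110
python3 -c "
from h import *
st()"
```

```text
clock: 7.1
tcp_pos: [557.2, -239.0, 44.7]
eef_rot: [-0.009, 3.141, -0.0]
ft_force: [-0.9, -0.4, 2.2]
width: 18.3
finger_force: 107.3
clock: 7.35
tcp_pos: [557.2, -239.0, 44.7]
eef_rot: [-0.009, 3.141, -0.0]
ft_force: [-2.5, 0.8, 5.1]
width: 18.5
finger_force: 107.5
t 7.35 tcp [ 557.2 -239.    44.7] yaw -179.66 tilt [ 0.001 -0.   ] F [-2.5  0.8  5.1] M [0.19 0.27 0.04] w 18.5 ff 107.5 j [-0.41  0.47 -0.3   0.8   0.   -0.41]
```

```bash
python3 -m handwheel '[[[0,0,-0.03],[0,0,0],1],[[0,0,-0.1],[0,0,0],1],[[0,0,-0.2],[0,0,0],1],[[0,0,-0.3],[0,0,0],1],[[0,0,-0.3],[0,0,0],1],[[0,0,-0.3],[0,0,0],1]]'
python3 - <<'E'
from h import *
st();print(cmd([577,86,200],225))
E
```

```text
clock: 7.85
tcp_pos: [559.2, -240.0, 198.6]
eef_rot: [-0.009, 3.135, -0.005]
ft_force: [1.0, -0.4, -4.5]
width: 18.2
finger_force: 108.3
t 7.85 tcp [ 559.2 -240.   198.6] yaw -179.66 tilt [ 0.007 -0.003] F [ 1.  -0.4 -4.5] M [-0.04  0.15 -0.  ] w 18.2 ff 108.3 j [-0.41  0.34 -0.11  1.11 -0.   -0.41]
([-0.0394, 0.6517, -0.0046], [-0.0018, 0.0017, -0.2481])
```

```bash
python3 -m handwheel '[[[-0.04,0.652,0],[0,0,-0.248],1],[[-0.04,0.652,0],[0,0,-0.248],1],[[-0.04,0.652,0],[0,0,-0.248],1],[[-0.04,0.652,0],[0,0,-0.248],1],[[-0.04,0.652,0],[0,0,-0.248],1],[[-0.04,0.652,0],[0,0,-0.248],1],[[-0.04,0.652,0],[0,0,-0.248],1],[[-0.04,0.652,0],[0,0,-0.248],1],[[-0.04,0.652,0],[0,0,-0.248],1],[[-0.04,0.652,0],[0,0,-0.248],1]]'
python3 look.py pC plug_top,plug_edge,washer
python3 - <<'E'
from h import *
import pickle
D=pickle.load(open('pC.pkl','rb'));C=D['C'];print(proj(C,[541.9,121.2,92.5]))
I=cv2.imread('pics/pC.png');x,y=map(int,proj(C,[541.9,121.2,92.5]));x0,y0=x-32,y-32
cr=cv2.resize(I[y0:y0+64,x0:x0+64],(384,384),interpolation=cv2.INTER_CUBIC);print('origin',x0,y0)
cv2.imwrite('pics/pCv.png',np.hstack([cr,cv2.resize(I,(416,312))[:312].copy() if 0 else cv2.copyMakeBorder(cv2.resize(I,(416,312)),0,72,0,0,cv2.BORDER_CONSTANT)]))
E
```

```text
clock: 8.68
tcp_pos: [573.1, 88.9, 190.8]
eef_rot: [1.205, -2.896, -0.001]
ft_force: [0.1, -1.0, -5.1]
width: 18.5
finger_force: 109.0
t 8.68 tcp [573.1  88.9 190.8] yaw -134.8 tilt [-0.005 -0.001] F [ 0.1 -1.  -5.1] M [-0.26  0.16  0.02] w 18.5 ff 109.0 j [ 0.15  0.31 -0.18  1.09 -0.   -0.63]
plug_top [([304.9, 198.7], 0.9)]
plug_edge [([315.2, 212.5], 0.57)]
washer [([300.7, 195.3], 0.82)]
[304.41185858 201.23395017]
origin 272 169
```

View pics/pCv.png

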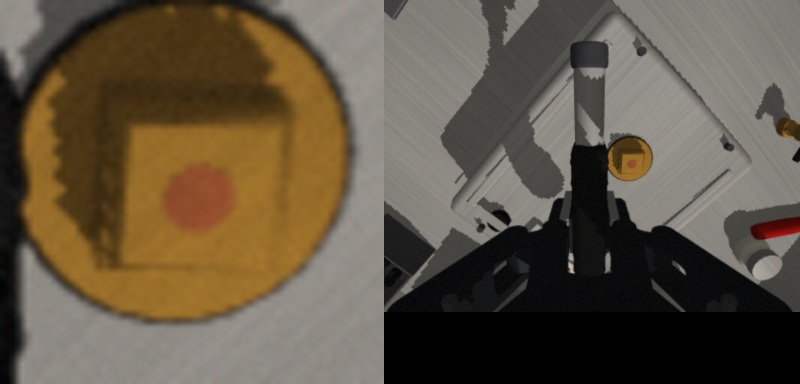

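The plug's square now lies parallel to the image axes with its dot at about (305,202). The handle runs straight down column 253 or so, and the rear end of the grip is at about row 180. Next I'll compute the exact offsets from this one view.

```bash
python3 - <<'E'
from h import *
import pickle
np.set_printoptions(precision=2,suppress=True)
D=pickle.load(open('pC.pkl','rb'));C=D['C']
I=cv2.imread('pics/pC.png').astype(int)
s=readout.sense();R=Ro.from_rotvec(s['eef_rot']).as_matrix();p0=s['tcp_pos']
tool=lambda X:R.T@(X-p0)
f=lambda x,y:((x+.5)/6-.5+272,(y+.5)/6-.5+169)
# dot
red=(I[...,2]-I[...,1]>45)&(I[...,2]>120);red[:,:285]=0;red[:,325:]=0;red[:185]=0;red[222:]=0
ys,xs=np.nonzero(red);print('dot px',xs.mean(),ys.mean(),len(xs))
dot=onz(C,(xs.mean(),ys.mean()),92.5);print('dot world@92.5',dot,'tool',tool(dot))
ed={'topface left':((128,124),(122,266),92.5),'topface top':((128,124),(288,117),92.5),'bottom':((98,269),(280,268),92.5)}
for k,(a,b,z) in ed.items():
    d=onz(C,f(*b),z)-onz(C,f(*a),z);print(k,np.degrees(np.arctan2(d[1],d[0])),np.linalg.norm(d))
# handle edges: gray profile
g=cv2.cvtColor(cv2.imread('pics/pC.png'),cv2.COLOR_BGR2GRAY).astype(int)
for y in (60,75,100,200,215,230): print(y,g[y,225:285:1].tolist())
print('col',g[160:195,250].tolist(),g[160:195,258].tolist())
E
```

```text
dot px 306.2055555555556 203.2111111111111 180
dot world@92.5 [542.  123.6  92.5] tool [ -4.12  49.32 100.1 ]
topface left 45.35545371271981 21.142764676966767
topface top 137.78596532419164 22.303913501066198
bottom 135.38143473480844 26.104938327193135
60 [86, 84, 86, 81, 45, 24, 20, 25, 26, 27, 29, 34, 29, 32, 36, 37, 39, 41, 41, 41, 47, 48, 48, 53, 52, 55, 53, 55, 56, 57, 57, 55, 55, 56, 53, 54, 55, 56, 55, 56, 52, 53, 52, 53, 52, 51, 50, 50, 46, 45, 59, 115, 151, 158, 151, 144, 140, 141, 147, 145]
75 [64, 68, 73, 76, 55, 32, 23, 27, 27, 29, 30, 33, 36, 37, 41, 41, 42, 45, 43, 44, 47, 44, 46, 49, 51, 52, 52, 54, 55, 53, 48, 53, 51, 55, 56, 53, 54, 53, 50, 52, 53, 48, 54, 54, 53, 51, 50, 50, 47, 42, 60, 109, 137, 140, 144, 141, 147, 145, 146, 148]
100 [111, 126, 112, 108, 136, 143, 142, 142, 106, 65, 58, 65, 68, 67, 70, 68, 71, 67, 70, 70, 70, 69, 73, 70, 74, 73, 77, 75, 73, 73, 73, 70, 70, 69, 73, 67, 68, 68, 67, 67, 65, 69, 66, 64, 64, 65, 78, 118, 138, 144, 148, 148, 150, 146, 144, 143, 143, 143, 144, 139]
200 [139, 139, 138, 123, 44, 11, 8, 10, 5, 12, 8, 14, 10, 0, 9, 11, 9, 1
[... 253 characters left out ...]
7, 9, 12, 9, 9, 11, 13, 7, 12, 13, 13, 13, 10, 16, 14, 14, 5, 10, 5, 11, 11, 8, 13, 8, 11, 9, 9, 15, 30, 84, 132, 138, 139, 136, 122, 76, 62, 93, 113]
230 [141, 140, 142, 143, 137, 125, 37, 12, 14, 14, 10, 9, 8, 15, 13, 10, 4, 11, 13, 13, 9, 12, 13, 14, 5, 6, 12, 7, 8, 10, 9, 7, 3, 12, 11, 8, 10, 10, 9, 8, 8, 8, 10, 6, 15, 2, 10, 8, 18, 62, 134, 139, 137, 136, 140, 142, 143, 142, 141, 141]
col [131, 133, 132, 131, 130, 128, 128, 131, 133, 131, 133, 127, 100, 90, 78, 72, 71, 69, 72, 56, 26, 7, 6, 11, 16, 10, 6, 11, 13, 8, 11, 10, 11, 12, 4] [147, 145, 146, 147, 148, 148, 147, 149, 149, 151, 147, 147, 149, 150, 151, 148, 150, 151, 143, 88, 32, 11, 16, 11, 10, 10, 9, 12, 11, 8, 8, 8, 14, 7, 12]
```

```bash
python3 - <<'E'
from h import *
np.set_printoptions(precision=2,suppress=True)
ds=[];P=[]
for i in range(5):
    s=readout.sense();C=cam('wrist',s);I=capture('wrist').astype(int)
    red=(I[...,0]-I[...,1]>45)&(I[...,0]>120);red[:,:285]=0;red[:,330:]=0;red[:180]=0;red[225:]=0
    ys,xs=np.nonzero(red);ds.append(onz(C,(xs.mean(),ys.mean()),92.5)[:2]);P.append(s['tcp_pos'])
    if i==0: print(xs.mean(),ys.mean(),len(xs))
print(np.array(ds),np.mean(ds,0));print(np.mean(P,0),np.std(P,0))
g=I.mean(2).astype(int);save('pD',I.astype(np.uint8))
T=np.array(calibration('wrist')['hand_eye']);c=calibration('wrist')
M=np.linalg.inv(T);Ct=(c,M[:3,:3],M[:3,3])
for n,xy,z in (('rear end',(254,179.5),-15.3),('grip200',(252.5,200),-15.3),('grip230',(252.5,230),-15.3),('tail60',(252.1,60),-3.3),('tail75',(252.3,75),-3.3),('collar front (far) ',(252,55),-3.3)):
    print(n,onz(Ct,xy,z))
st()
E
```

```text
308.6502463054187 204.93103448275863 203
[[543.21 124.08]
 [542.56 124.01]
 [542.75 123.89]
 [542.84 124.04]
 [542.45 123.54]] [542.76 123.91]
[574.57  85.89 193.2 ] [0.28 0.12 0.41]
rear end [ 48.11   1.35 -15.3 ]
grip200 [ 39.17   0.73 -15.3 ]
grip230 [ 25.29   0.73 -15.3 ]
tail60 [95.31  0.57 -3.3 ]
tail75 [89.52  0.65 -3.3 ]
collar front (far)  [97.21  0.53 -3.3 ]
t 9.13 tcp [574.9  86.3 193.8] yaw -135.11 tilt [ 0. -0.] F [-0.1 -0.8 -4.9] M [-0.18  0.15  0.02] w 18.2 ff 109.0 j [ 0.15  0.3  -0.18  1.09 -0.   -0.63]
```

```bash
python3 -m handwheel '[[[0.215,0.097,0],[0,0,0],1],[[0.215,0.097,0],[0,0,0],1],[[0.215,0.097,0],[0,0,0],1],[[0.215,0.097,0.08],[0,0,0],1],[[0.215,0.097,0.11],[0,0,0],1],[[0.215,0.097,0.11],[0,0,0],1],[[0.215,0.097,0.11],[0,0,0],1],[[0.215,0.097,0.11],[0,0,0],1]]'
python3 - <<'E'
from h import *
s=st()
ims=[]
P={}
for n in ('side','top'):
    I=capture(n);C=cam(n);save('ins_'+n,I)
    for k in ('socket','wrench_head','plug_top','washer'):
        r=pinpoint(n,k);P[n,k]=r[0]['xy'] if r else None;print(n,k,[(np.round(q['xy'],1).tolist(),round(q['conf'],2)) for q in r[:2]])
    x,y=map(int,proj(C,[541.9,121.2,110]));ims.append(cv2.resize(I[y-40:y+40,x-40:x+40],(400,400),interpolation=cv2.INTER_CUBIC));print(n,'origin',x-40,y-40,'pred plug',proj(C,[542.5,123,92.5]))
save('ins',np.hstack(ims))
E
```

```text
clock: 9.8
tcp_pos: [465.8, 45.5, 140.1]
eef_rot: [-1.201, 2.901, -0.001]
ft_force: [1.4, 0.2, -4.7]
width: 18.6
finger_force: 109.0
t 9.8 tcp [465.8  45.5 140.1] yaw -135.03 tilt [0.002 0.   ] F [ 1.4  0.2 -4.7] M [-0.18  0.21 -0.02] w 18.6 ff 109.0 j [ 0.1   0.14 -0.52  0.91  0.   -0.69]
side socket [([238.4, 182.6], 0.48)]
side wrench_head [([240.4, 176.0], 0.61)]
side plug_top [([367.0, 246.9], 0.62), ([240.2, 188.9], 0.41)]
side washer [([237.5, 192.1], 0.72), ([364.6, 242.9], 0.52)]
side origin 198 144 pred plug [238.52500103 189.09905839]
top socket []
top wrench_head []
top plug_top []
top washer []
top origin 191 149 pred plug [231.34135208 190.22293643]
```

View pics/ins.png

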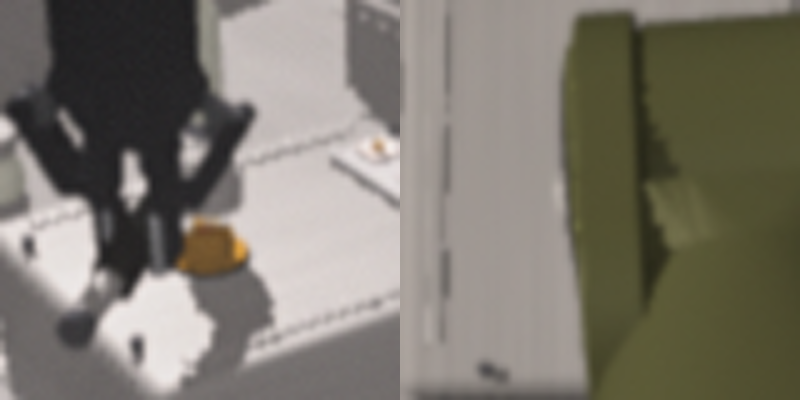

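The side crop shows the plug at about (212,245), half hidden by the fingers, and the arm covers the top view. I'll lower slowly and watch the force.

```bash
python3 -m handwheel '[[[0,0,0.01],[0,0,0],1],[[0,0,0.02],[0,0,0],1],[[0,0,0.024],[0,0,0],1],[[0,0,0.024],[0,0,0],1]]'
python3 -c "
from h import *
st();capture('side');st()"
python3 -m handwheel '[[[0,0,0.003],[0,0,0],1],[[0,0,0.006],[0,0,0],1],[[0,0,0.006],[0,0,0],1]]'
python3 -c "
from h import *
st()"
```

```text
clock: 10.63
tcp_pos: [463.7, 45.4, 125.8]
eef_rot: [1.201, -2.901, -0.001]
ft_force: [0.5, -0.1, -4.2]
width: 18.4
finger_force: 109.0
t 10.63 tcp [463.7  45.4 125.8] yaw -135.02 tilt [-0.002 -0.   ] F [ 0.5 -0.1 -4.2] M [-0.17  0.19 -0.03] w 18.4 ff 109.0 j [ 0.1   0.15 -0.54  0.88 -0.   -0.69]
t 10.68 tcp [464.   45.5 126.2] yaw -135.02 tilt [-0.001 -0.   ] F [ 0.   0.3 -5.3] M [-0.12  0.19 -0.02] w 18.2 ff 109.0 j [ 0.1   0.15 -0.54  0.88 -0.   -0.69]
clock: 10.93
tcp_pos: [464.7, 45.5, 123.8]
eef_rot: [-1.201, 2.902, -0.0]
ft_force: [0.5, 0.7, -3.4]
width: 18.5
finger_force: 109.2
t 10.93 tcp [464.7  45.5 123.8] yaw -135.03 tilt [0. 0.] F [ 0.5  0.7 -3.4] M [-0.14  0.14  0.02] w 18.5 ff 109.2 j [ 0.1   0.15 -0.54  0.87  0.   -0.69]
```

Near the plug's top height now. I'll go on in 2 mm steps.

```bash
python3 -m handwheel '[[[0,0,0.004],[0,0,0],1],[[0,0,0.004],[0,0,0],1]]'
python3 -c "
from h import *
st()"
python3 -m handwheel '[[[0,0,0.004],[0,0,0],1],[[0,0,0.004],[0,0,0],1]]'
python3 -c "
from h import *
st()"
```

```text
clock: 11.1
tcp_pos: [464.9, 45.4, 122.4]
eef_rot: [-1.201, 2.902, -0.001]
ft_force: [-3.6, -1.8, 4.5]
width: 18.4
finger_force: 110.6
t 11.1 tcp [464.9  45.4 122.4] yaw -135.02 tilt [ 0.001 -0.   ] F [-3.6 -1.8  4.5] M [-0.09  0.31  0.1 ] w 18.4 ff 110.6 j [ 0.1   0.16 -0.55  0.87 -0.   -0.69]
clock: 11.27
tcp_pos: [464.9, 45.2, 121.0]
eef_rot: [-1.201, 2.902, -0.001]
ft_force: [-7.3, -4.1, 13.4]
width: 18.4
finger_force: 111.8
t 11.27 tcp [464.9  45.2 121. ] yaw -135.03 tilt [ 0.001 -0.   ] F [-7.3 -4.1 13.4] M [-0.03  0.62  0.19] w 18.4 ff 111.8 j [ 0.1   0.16 -0.55  0.86 -0.   -0.69]
```

Contact at the bevel, with the side force pushing back along the handle. I'll ease up and shift about 1.5 mm that way.

```bash
python3 -m handwheel '[[[0.0015,0.0005,-0.002],[0,0,0],1],[[0.003,0.001,-0.002],[0,0,0],1],[[0.003,0.001,0],[0,0,0],1]]'
python3 -c "
from h import *
st()"
python3 -m handwheel '[[[0,0,0.003],[0,0,0],1],[[0,0,0.003],[0,0,0],1]]'
python3 -c "
from h import *
st()"
```

```text
clock: 11.52
tcp_pos: [464.6, 45.1, 121.2]
eef_rot: [-1.2, 2.9, -0.0]
ft_force: [-3.1, -2.3, 10.6]
width: 18.2
finger_force: 111.1
t 11.52 tcp [464.6  45.1 121.2] yaw -135.02 tilt [0.003 0.001] F [-3.1 -2.3 10.6] M [ 0.37 -0.1   0.15] w 18.2 ff 111.1 j [ 0.1   0.15 -0.55  0.86  0.   -0.69]
clock: 11.68
tcp_pos: [465.5, 45.6, 119.7]
eef_rot: [-1.2, 2.898, 0.0]
ft_force: [0.5, 0.2, 5.8]
width: 18.3
finger_force: 110.8
t 11.68 tcp [465.5  45.6 119.7] yaw -135.02 tilt [0.005 0.002] F [0.5 0.2 5.8] M [ 0.81 -0.65  0.06] w 18.3 ff 110.8 j [ 0.1   0.16 -0.55  0.86  0.   -0.69]
```

```bash
python3 -m handwheel '[[[0,0,0.004],[0,0,0],1],[[0,0,0.004],[0,0,0],1]]'
python3 -c "
from h import *
st()"
python3 -m handwheel '[[[0,0,0.003],[0,0,0],1],[[0,0,0.003],[0,0,0],1]]'
python3 -c "
from h import *
st()"
```

```text
clock: 11.85
tcp_pos: [465.5, 45.6, 117.7]
eef_rot: [-1.2, 2.898, -0.0]
ft_force: [0.4, 0.7, 6.3]
width: 18.4
finger_force: 111.2
t 11.85 tcp [465.5  45.6 117.7] yaw -135.02 tilt [0.005 0.002] F [0.4 0.7 6.3] M [ 0.66 -0.55  0.07] w 18.4 ff 111.2 j [ 0.1   0.16 -0.55  0.85  0.   -0.69]
clock: 12.02
tcp_pos: [465.2, 45.4, 116.0]
eef_rot: [-1.2, 2.899, -0.0]
ft_force: [-0.6, -0.4, 6.0]
width: 18.5
finger_force: 111.1
t 12.02 tcp [465.2  45.4 116. ] yaw -135.02 tilt [0.004 0.001] F [-0.6 -0.4  6. ] M [ 0.47 -0.52 -0.02] w 18.5 ff 111.1 j [ 0.1   0.16 -0.56  0.85  0.   -0.69]
```

```bash
python3 -m handwheel '[[[0,0,0.004],[0,0,0],1],[[0,0,0.004],[0,0,0],1]]'
python3 -c "
from h import *
st()"
python3 -m handwheel '[[[0,0,0.003],[0,0,0],1],[[0,0,0.003],[0,0,0],1]]'
python3 - <<'E'
from h import *
st();I=capture('side');C=cam('side');save('ins2s',I)
for k in ('wrench_head','socket','washer'): print(k,[(np.round(q['xy'],1).tolist(),round(q['conf'],2)) for q in pinpoint('side',k)[:2]])
J=capture('wrist')
x,y=map(int,proj(C,[500,80,110]));save('ins2',np.hstack([cv2.resize(I[y-50:y+50,x-50:x+50],(400,400),interpolation=cv2.INTER_CUBIC),cv2.resize(J,(400,300))[0:300].repeat(1,0) if 0 else cv2.copyMakeBorder(cv2.resize(J,(400,300)),0,100,0,0,cv2.BORDER_CONSTANT)]))
E
```

```text
clock: 12.18
tcp_pos: [464.8, 45.1, 113.9]
eef_rot: [-1.2, 2.9, -0.001]
ft_force: [-1.1, -1.9, 8.3]
width: 18.3
finger_force: 111.6
t 12.18 tcp [464.8  45.1 113.9] yaw -135.03 tilt [0.003 0.001] F [-1.1 -1.9  8.3] M [ 0.33 -0.29  0.05] w 18.3 ff 111.6 j [ 0.1   0.16 -0.56  0.85  0.   -0.69]
clock: 12.35
tcp_pos: [464.5, 44.9, 112.3]
eef_rot: [-1.2, 2.9, -0.001]
ft_force: [-1.8, -1.7, 6.7]
width: 18.1
finger_force: 111.5
t 12.35 tcp [464.5  44.9 112.3] yaw -135.04 tilt [0.003 0.   ] F [-1.8 -1.7  6.7] M [ 0.11 -0.21 -0.05] w 18.1 ff 111.5 j [ 0.1   0.16 -0.56  0.84  0.   -0.69]
wrench_head [([239.5, 176.9], 0.81)]
socket [([237.8, 181.1], 0.52), ([238.0, 187.2], 0.46)]
washer [([238.8, 195.7], 0.57), ([240.8, 186.7], 0.4)]
```

View pics/ins2.png

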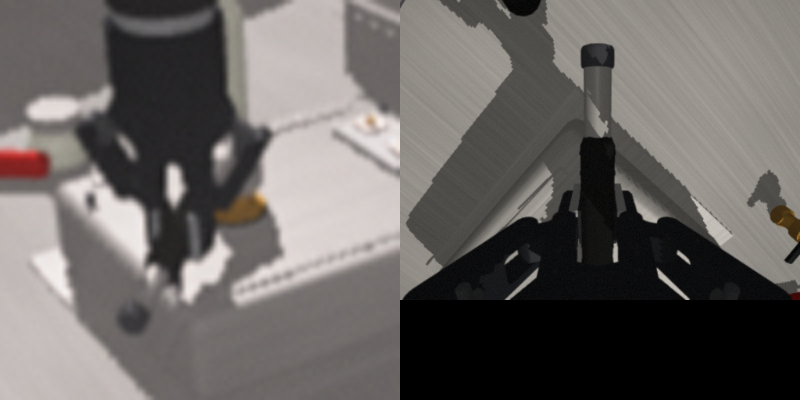

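The side crop shows the socket over the washer, which is at (243,212) with no plug visible. The wrist view lets me check whether the handle has pitched in the grip, so I'll compare it with the earlier picture.

```bash
python3 - <<'E'
from h import *
J=capture('wrist');save('w2',J)
a=cv2.cvtColor(cv2.imread('pics/pD.png'),cv2.COLOR_BGR2GRAY).astype(int);b=cv2.cvtColor(cv2.imread('pics/w2.png'),cv2.COLOR_BGR2GRAY).astype(int)
for n,g in (('before',a),('now',b)):
    print(n,'cap/tube col253 rows40-95',g[44:96,256].tolist());print(' rear',g[166:186,256].tolist())
    for y in (70,75,200): print(y,g[y,222:286].tolist())
E
```

```text
before cap/tube col253 rows40-95 [65, 65, 69, 73, 76, 83, 70, 46, 48, 52, 54, 54, 55, 54, 54, 58, 53, 56, 57, 55, 55, 57, 53, 53, 52, 57, 53, 55, 55, 50, 51, 54, 54, 53, 58, 57, 59, 65, 66, 123, 143, 144, 140, 142, 142, 138, 142, 143, 140, 142, 125, 85]
 rear [150, 148, 150, 150, 148, 149, 150, 150, 146, 150, 149, 150, 147, 110, 49, 12, 7, 10, 11, 15]
70 [88, 84, 83, 80, 79, 82, 78, 47, 26, 25, 26, 24, 29, 28, 31, 37, 36, 39, 36, 40, 44, 44, 48, 46, 47, 50, 51, 51, 52, 53, 54, 57, 53, 55, 53, 52, 54, 54, 52, 51, 52, 54, 49, 53, 52, 52, 49, 51, 49, 48, 49, 48, 48, 61, 106, 139, 142, 145, 145, 146, 145, 142, 140, 144]
75 [79, 80, 85, 82, 75, 66, 62, 43, 28, 23, 24, 26, 33, 32, 33, 38, 37, 39, 39, 42, 45, 45, 43, 44, 48, 50, 48, 48, 52, 52, 52, 53, 55, 55, 54, 52, 51, 55, 53, 54, 55, 54, 56, 56, 55, 56, 54, 51, 53, 51, 52, 47, 37, 58, 111, 144, 145, 144, 144, 142, 142, 143, 143, 147]
200 [140, 144, 142, 143, 140, 142, 129, 44, 9, 12, 6, 9, 13, 11, 10, 13, 11, 10, 12, 9, 9, 10, 11, 11, 15, 3, 11, 7, 14, 7, 9, 8, 12, 11, 9, 6, 14, 8, 4, 7, 11, 12, 3, 12, 10, 16, 12, 13, 18, 14, 22, 17, 21
[... 505 characters left out ...]
, 49, 50, 50, 56, 54, 56, 57, 57, 60, 57, 60, 60, 57, 60, 60, 56, 56, 54, 56, 52, 28, 30, 29, 25, 25, 29, 24, 39, 94, 142, 147, 146, 150, 151, 149, 143, 146, 143, 144, 145]
75 [146, 150, 147, 147, 145, 145, 146, 145, 139, 86, 41, 25, 28, 29, 29, 25, 29, 28, 29, 35, 31, 29, 30, 30, 31, 31, 34, 33, 31, 33, 43, 56, 59, 57, 60, 55, 56, 60, 56, 55, 56, 54, 43, 26, 27, 28, 26, 29, 26, 28, 29, 33, 90, 139, 142, 142, 147, 146, 146, 148, 147, 148, 147, 148]
200 [79, 82, 82, 80, 77, 80, 80, 80, 70, 27, 10, 6, 11, 7, 9, 10, 11, 12, 13, 9, 8, 13, 13, 9, 16, 14, 15, 11, 13, 14, 11, 11, 11, 14, 6, 9, 8, 9, 11, 10, 7, 14, 8, 14, 15, 20, 20, 18, 19, 16, 10, 6, 22, 51, 59, 62, 61, 62, 61, 59, 62, 59, 61, 65]
```

The tail cap went from 46.8 to 43.2 px wide, so the handle pitched about 6° in the grip and the head stayed up on the plug's bevel. I'll lift, measure the pitch and level it with the wrist.

```bash
python3 -m handwheel '[[[0,0,-0.02],[0,0,0],1],[[0,0,-0.05],[0,0,0],1],[[0,0,-0.05],[0,0,0],1],[[0,0,-0.05],[0,0,0],1]]' 120
cat > pitch.py <<'E'
from h import *
from scipy.optimize import least_squares
c=calibration('wrist');M=np.linalg.inv(np.array(c['hand_eye']));Ct=(c,M[:3,:3],M[:3,3])
def feats(g):
    col=g[:,254:259].mean(1)
    def cross(lo,hi,th,down): 
        for y in range(lo,hi):
            a,b=col[y],col[y+1]
            if (a>=th>b): return y+(a-th)/(a-b)
    rear=cross(160,192,70,1)
    r=g[66:72].mean(0);cx=lambda rng:next(x for x in rng if abs(r[x]-r[x-int(np.sign(rng.step))])<-1) 
    return rear
def widths(g,y):
    r=g[y-2:y+3].mean(0);k=np.gradient(r)
    return 215+np.argmin(k[215:250]),265+np.argmax(k[265:300])
def model(q):
    th,ox,oz=q;s,co=np.sin(th),np.cos(th)
    f=lambda x,z:proj(Ct,[ox+x*co-z*s,0.7,oz+z*co+x*s])[1]
    return f
if __name__=='__main__':
    st();J=capture('wrist');save('w3',J)
    for n in ('pD','w2','w3'):
        g=cv2.cvtColor(cv2.imread(f'pics/{n}.png'),cv2.COLOR_BGR2GRAY).astype(float)
        col=g[:,254:259].mean(1);d=np.gradient(col);
        cap=40+np.argmin(d[40:64]) if n=='pD' else 40+np.argmin(d[40:70])
        print(n,'rear',feats(g),'cap',cap,'w70',widths(g,70),'w200',widths(g,205),'w120',widths(g,110))
    f0=model((0,3.1,-3.3));print('model level rear',f0(45,-12))
    for deg in (4,6,8):
        th=np.radians(deg);s,co=np.sin(th),np.cos(th)
        # pivot about pad centre (0,-5)
        dx,dz=3.1,1.7;f=model((th,dx*co-dz*s,-5+dz*co+dx*s));print(deg,'rear',f(45,-12),'captop',f(88,-9),f0(88,-9))
E
python3 pitch.py
```

```text
clock: 12.98
tcp_pos: [463.5, 44.9, 136.6]
eef_rot: [-1.201, 2.902, -0.001]
ft_force: [0.1, 0.3, -4.8]
width: 17.9
finger_force: 117.6
t 12.98 tcp [463.5  44.9 136.6] yaw -135.02 tilt [ 0.001 -0.   ] F [ 0.1  0.3 -4.8] M [-0.19  0.15  0.02] w 17.9 ff 117.6 j [ 0.1   0.14 -0.53  0.9  -0.   -0.69]
pD rear 179.48122866894198 cap 50 w70 (np.int64(229), np.int64(276)) w200 (np.int64(230), np.int64(275)) w120 (np.int64(233), np.int64(271))
w2 rear 175.61194029850745 cap 55 w70 (np.int64(231), np.int64(274)) w200 (np.int64(231), np.int64(275)) w120 (np.int64(235), np.int64(270))
w3 rear 176.24358974358975 cap 54 w70 (np.int64(231), np.int64(274)) w200 (np.int64(231), np.int64(275)) w120 (np.int64(235), np.int64(271))
model level rear 179.5196263181194
4 rear 176.0713097830823 captop 69.49161267180654 68.4775081161783
6 rear 174.6052551478006 captop 70.3896134238146 68.4775081161783
8 rear 173.30628142581855 captop 71.5201385151593 68.4775081161783
```

```bash
python3 -m handwheel '[[[0.003,-0.002,0],[0,0.018,0],1],[[0.003,-0.002,0],[0,0.036,0],1],[[0.003,-0.002,0],[0,0.036,0],1],[[0.003,-0.002,0],[0,0.036,0],1]]'
python3 - <<'E'
from h import *
P=[]
for i in range(6):
    s=readout.sense();P.append(s['tcp_pos']);I=capture('side')
print(np.mean(P,0),np.std(P,0));st();save('lev',I);C=cam('side')
for k in ('wrench','wrench_head','socket','plug_top','washer'): print(k,[(np.round(q['xy'],1).tolist(),round(q['conf'],2)) for q in pinpoint('side',k)[:2]])
p=np.mean(P,0);h=np.array([.7071,.7071,0])
print('expected head',proj(C,p+[0,0,3.3]+112.5*h),'tail',proj(C,p+[0,0,3.3]-91*h))
x,y=map(int,proj(C,p));save('levc',cv2.resize(I[y-50:y+50,x-50:x+50],(500,500),interpolation=cv2.INTER_CUBIC));print(x-50,y-50)
E
```

```text
clock: 13.37
tcp_pos: [462.7, 43.5, 135.2]
eef_rot: [1.163, -2.804, 0.064]
ft_force: [-0.7, 0.7, -5.1]
width: 18.2
finger_force: 117.5
[462.32193671  43.02226581 135.69773727] [0.17379808 0.26995734 0.36150198]
t 13.67 tcp [462.4  42.8 136.3] yaw -135.04 tilt [-0.08  -0.079] F [ 0.4  0.5 -5. ] M [-0.03  0.02 -0.01] w 18.2 ff 117.5 j [ 0.14  0.21 -0.45  1.   -0.07 -0.64]
wrench [([227.0, 194.1], 0.84)]
wrench_head [([240.6, 177.0], 0.65)]
socket [([239.2, 187.4], 0.47)]
plug_top [([239.6, 189.0], 0.63), ([238.4, 177.9], 0.59)]
washer [([237.6, 197.1], 0.65), ([195.9, 180.5], 0.57)]
expected head [237.64397473 175.20620187] tail [212.35768015 211.21232747]
174 144
```

View pics/levc.png

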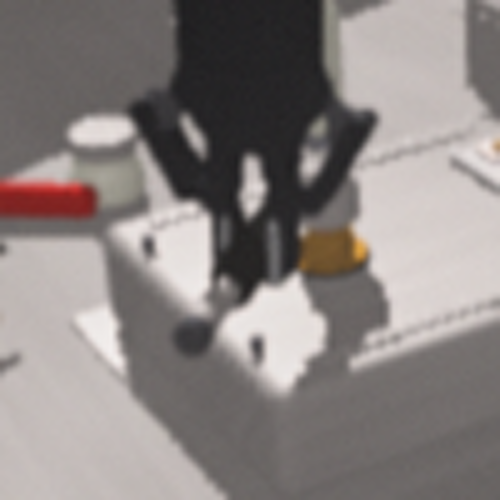

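The side crop shows the wrench level, with its tail cap at the predicted (213,211) and the socket hanging just above the plug. I'll compare the right-hand edges of socket, plug and washer for the lateral error.

```bash
python3 - <<'E'
from h import *
np.set_printoptions(precision=1,suppress=True)
I=cv2.imread('pics/lev.png');C=cam('side')
g=I.astype(int)
for y in range(176,202): print(y,'sat',(g[y,230:254,2]-g[y,230:254,0]).tolist(),'g',g[y,236:254,1].tolist())
r=C[1][0]; 
pl=np.array([542.,121.5,0])
for n,R_,zs in (('washer',24.5,(78,)),('socket',22.5,(106,112,120))):
    for z in zs:
        th=np.linspace(0,2*np.pi,200);P=np.array([proj(C,[pl[0]+R_*np.cos(t),pl[1]+R_*np.sin(t),z]) for t in th]);i=P[:,0].argmax();j=P[:,0].argmin();k=P[:,1].argmax();print(n,z,'right',P[i],'left',P[j],'bottom',P[k])
for a in ((1,0,0),(0,1,0),(0,0,1)): print(a,proj(C,pl+[0,0,93]+np.array(a)*10)-proj(C,pl+[0,0,93]))
for dx,dy in ((18.4,0),(0,18.4),(-18.4,0),(0,-18.4)): print('corner',dx,dy,proj(C,pl+[dx,dy,85]))
E
```

```text
176 sat [0, 1, -2, 2, 7, 10, 10, 9, 7, 2, 0, -2, 0, -1, 4, 9, 10, 10, 11, 10, 10, 10, 11, 10] g [189, 173, 121, 63, 41, 40, 37, 42, 88, 156, 175, 177, 172, 168, 166, 184, 192, 195]
177 sat [-1, 1, 0, 3, 8, 9, 10, 8, 4, 1, 0, 1, 0, 3, 7, 10, 10, 10, 11, 11, 10, 11, 11, 11] g [192, 160, 93, 48, 41, 41, 38, 60, 123, 167, 174, 191, 195, 194, 194, 202, 202, 202]
178 sat [1, 0, -1, 3, 8, 10, 11, 6, 1, -1, -1, 0, 1, 4, 9, 10, 11, 10, 11, 11, 12, 11, 10, 12] g [164, 121, 66, 40, 40, 39, 44, 82, 153, 188, 196, 204, 206, 204, 204, 204, 202, 202]
179 sat [1, -1, 2, 1, 5, 8, 7, 3, 1, -1, 0, 0, 2, 6, 9, 10, 10, 11, 11, 11, 11, 10, 11, 10] g [115, 73, 46, 38, 41, 41, 53, 91, 147, 181, 203, 207, 205, 204, 204, 203, 201, 203]
180 sat [-1, 1, 1, 1, 5, 5, 3, 1, 0, 0, 1, 0, 4, 6, 7, 8, 11, 10, 11, 11, 12, 11, 11, 11] g [77, 48, 41, 39, 38, 46, 69, 96, 120, 159, 197, 206, 204, 203, 204, 204, 204, 203]
181 sat [0, 0, -1, -1, -1, 2, 1, -1, -1, 0, 1, 2, 3, 7, 5, 9, 11, 12, 11, 11, 11, 12, 11, 11] g [51, 40, 39, 41, 40, 59, 89, 103, 107, 139, 192, 206, 205, 205, 205, 204, 205, 204]
182 sat [-1, 0, 2, 0, 1, 
[... 3386 characters left out ...]
101, 102, 103, 101, 102, 101, 104, 130, 178, 207, 213, 214]
201 sat [9, 11, 8, 11, 9, 8, 6, 6, 6, 6, 5, 6, 6, 5, 6, 6, 7, 6, 6, 5, 8, 10, 10, 10] g [102, 103, 103, 106, 104, 104, 103, 102, 101, 100, 100, 102, 99, 103, 143, 203, 216, 216]
washer 78 right [247.  193.4] left [230.7 194. ] bottom [238.  197.7]
socket 106 right [246.  185.1] left [230.8 185.7] bottom [237.6 189. ]
socket 112 right [245.9 183.3] left [230.7 183.9] bottom [237.5 187.1]
socket 120 right [245.8 180.9] left [230.5 181.5] bottom [237.4 184.7]
(1, 0, 0) [ 3.  -0.9]
(0, 1, 0) [-1.5 -1.3]
(0, 0, 1) [-0.2 -3. ]
corner 18.4 0 [244.1 190. ]
corner 0 18.4 [235.9 189.1]
corner -18.4 0 [233.2 193.2]
corner 0 -18.4 [241.6 194.1]
```

```bash
S='from h import *
st()'
python3 - <<'E'
from h import *
s=readout.sense();R=Ro.from_rotvec(s['eef_rot']).as_matrix()
print('tool shift per 1 mm down',R.T@[0,0,-1],' per 1mm back along handle',R.T@[-.7071,-.7071,0],' per mm +v',R.T@[-.7071,.7071,0])
E
python3 -m handwheel '[[[-0.001,-0.001,0.01],[0,0,0],1],[[-0.003,-0.001,0.022],[0,0,0],1],[[-0.003,-0.001,0.022],[0,0,0],1]]'
python3 -c "$S"
python3 -m handwheel '[[[-0.0003,0,0.003],[0,0,0],1],[[-0.0003,0,0.003],[0,0,0],1]]'
python3 -c "$S"
python3 -m handwheel '[[[-0.0003,0,0.003],[0,0,0],1],[[-0.0003,0,0.003],[0,0,0],1]]'
python3 -c "$S"
```

```text
tool shift per 1 mm down [-1.12523906e-01  1.55604175e-04  9.93649006e-01]  per 1mm back along handle [ 9.93639332e-01 -5.43854681e-04  1.12522895e-01]  per mm +v [ 5.57909696e-04  9.99990250e-01 -9.34177755e-05]
clock: 14.17
tcp_pos: [462.5, 42.8, 123.9]
eef_rot: [1.161, -2.804, 0.065]
ft_force: [-0.8, 0.1, -4.9]
width: 18.1
finger_force: 117.5
t 14.17 tcp [462.5  42.8 123.9] yaw -135.01 tilt [-0.082 -0.08 ] F [-0.8  0.1 -4.9] M [ 0.03  0.07 -0.  ] w 18.1 ff 117.5 j [ 0.14  0.23 -0.46  0.98 -0.07 -0.64]
clock: 14.33
tcp_pos: [463.0, 42.8, 123.2]
eef_rot: [1.161, -2.805, 0.065]
ft_force: [-0.3, -0.0, -3.8]
width: 18.4
finger_force: 117.5
t 14.33 tcp [463.   42.8 123.2] yaw -135.01 tilt [-0.081 -0.08 ] F [-0.3 -0.  -3.8] M [-0.    0.02 -0.  ] w 18.4 ff 117.5 j [ 0.14  0.23 -0.46  0.97 -0.07 -0.64]
clock: 14.5
tcp_pos: [463.2, 42.7, 122.1]
eef_rot: [1.161, -2.805, 0.066]
ft_force: [-1.0, -0.8, -2.6]
width: 18.4
finger_force: 117.8
t 14.5 tcp [463.2  42.7 122.1] yaw -135.02 tilt [-0.08 -0.08] F [-1.  -0.8 -2.6] M [-0.06  0.16 -0.02] w 18.4 ff 117.8 j [ 0.14  0.23 -0.46  0.97 -0.07 -0.64]
```

```bash
S='from h import *
st()'
python3 -m handwheel '[[[0.001,0,0],[0,0,0],1],[[0.002,0,0.0005],[0,0,0],1],[[0.002,0,0.0005],[0,0,0],1]]'
python3 -c "$S"
python3 -m handwheel '[[[-0.0003,0,0.003],[0,0,0],1],[[-0.0003,0,0.003],[0,0,0],1]]'
python3 -c "$S"
```

```text
clock: 14.75
tcp_pos: [462.6, 42.1, 122.1]
eef_rot: [1.161, -2.806, 0.066]
ft_force: [-0.7, 0.7, -5.2]
width: 17.9
finger_force: 117.7
t 14.75 tcp [462.6  42.1 122.1] yaw -135.02 tilt [-0.08 -0.08] F [-0.7  0.7 -5.2] M [ 0.01  0.04 -0.02] w 17.9 ff 117.7 j [ 0.14  0.23 -0.47  0.97 -0.07 -0.64]
clock: 14.92
tcp_pos: [462.8, 42.1, 120.7]
eef_rot: [1.162, -2.806, 0.066]
ft_force: [-0.7, -0.2, -0.2]
width: 18.1
finger_force: 118.1
t 14.92 tcp [462.8  42.1 120.7] yaw -135.03 tilt [-0.079 -0.08 ] F [-0.7 -0.2 -0.2] M [ 0.05  0.04 -0.02] w 18.1 ff 118.1 j [ 0.14  0.23 -0.47  0.97 -0.07 -0.64]
```

```bash
S='from h import *
st()'
python3 -m handwheel '[[[0.0015,0,0],[0,0,0],1],[[0.0015,0,0.0003],[0,0,0],1]]'
python3 -c "$S"
python3 -m handwheel '[[[-0.0002,0,0.002],[0,0,0],1],[[-0.0002,0,0.002],[0,0,0],1]]'
python3 -c "$S"
python3 -m handwheel '[[[-0.0002,0,0.002],[0,0,0],1],[[-0.0002,0,0.002],[0,0,0],1]]'
python3 -c "$S"
```

```text
clock: 15.08
tcp_pos: [462.4, 41.6, 120.7]
eef_rot: [1.162, -2.806, 0.066]
ft_force: [0.9, -0.3, -4.5]
width: 18.2
finger_force: 117.7
t 15.08 tcp [462.4  41.6 120.7] yaw -135.02 tilt [-0.079 -0.08 ] F [ 0.9 -0.3 -4.5] M [-0.13 -0.04 -0.02] w 18.2 ff 117.7 j [ 0.14  0.23 -0.47  0.97 -0.07 -0.65]
clock: 15.25
tcp_pos: [462.0, 41.4, 119.3]
eef_rot: [1.161, -2.805, 0.066]
ft_force: [0.9, -1.3, -4.4]
width: 18.3
finger_force: 117.7
t 15.25 tcp [462.   41.4 119.3] yaw -135.03 tilt [-0.08 -0.08] F [ 0.9 -1.3 -4.4] M [-0.06 -0.26 -0.12] w 18.3 ff 117.7 j [ 0.14  0.23 -0.47  0.96 -0.07 -0.65]
clock: 15.42
tcp_pos: [462.0, 41.4, 118.3]
eef_rot: [1.161, -2.805, 0.066]
ft_force: [1.8, -0.6, -4.2]
width: 18.0
finger_force: 117.7
t 15.42 tcp [462.   41.4 118.3] yaw -135.03 tilt [-0.08 -0.08] F [ 1.8 -0.6 -4.2] M [-0.13 -0.25 -0.14] w 18.0 ff 117.7 j [ 0.14  0.23 -0.47  0.96 -0.07 -0.65]
```

```bash
S='from h import *
st()'
python3 -m handwheel '[[[-0.0003,-0.001,0.003],[0,0,0],1],[[-0.0006,-0.001,0.006],[0,0,0],1],[[-0.0006,-0.001,0.006],[0,0,0],1]]'
python3 -c "$S"
python3 -m handwheel '[[[-0.0004,0,0.004],[0,0,0],1],[[-0.0004,0,0.004],[0,0,0],1]]'
python3 -c "$S"
python3 -m handwheel '[[[-0.0004,0,0.004],[0,0,0],1],[[-0.0004,0,0.004],[0,0,0],1]]'
python3 -c "$S"
```

```text
clock: 15.67
tcp_pos: [462.0, 41.1, 115.0]
eef_rot: [1.161, -2.805, 0.065]
ft_force: [1.0, -0.3, -4.7]
width: 18.0
finger_force: 117.6
t 15.67 tcp [462.   41.1 115. ] yaw -135.02 tilt [-0.08 -0.08] F [ 1.  -0.3 -4.7] M [-0.05 -0.14 -0.06] w 18.0 ff 117.6 j [ 0.14  0.23 -0.48  0.95 -0.07 -0.65]
clock: 15.83
tcp_pos: [462.1, 41.1, 113.1]
eef_rot: [1.161, -2.805, 0.065]
ft_force: [1.2, -0.7, -5.0]
width: 18.2
finger_force: 117.6
t 15.83 tcp [462.1  41.1 113.1] yaw -135.01 tilt [-0.08 -0.08] F [ 1.2 -0.7 -5. ] M [-0.06 -0.07 -0.04] w 18.2 ff 117.6 j [ 0.14  0.23 -0.48  0.95 -0.07 -0.65]
clock: 16.0
tcp_pos: [462.3, 41.1, 111.4]
eef_rot: [1.162, -2.805, 0.066]
ft_force: [-0.6, -0.4, -1.1]
width: 18.3
finger_force: 118.0
t 16.0 tcp [462.3  41.1 111.4] yaw -135.02 tilt [-0.08 -0.08] F [-0.6 -0.4 -1.1] M [ 0.05 -0.04  0.01] w 18.3 ff 118.0 j [ 0.14  0.24 -0.48  0.95 -0.07 -0.65]
```

```bash
S='from h import *
st()'
for i in 1; do python3 -m handwheel '[[[-0.0002,0,0.002],[0,0,0],1],[[-0.0002,0,0.002],[0,0,0],1]]'; python3 -c "$S"; done
python3 -m handwheel '[[[-0.0002,0,0.002],[0,0,0],1],[[-0.0002,0,0.002],[0,0,0],1]]'
python3 -c "$S"
```

```text
clock: 16.17
tcp_pos: [462.2, 41.0, 110.7]
eef_rot: [1.161, -2.806, 0.066]
ft_force: [-2.7, -1.7, 1.8]
width: 18.2
finger_force: 118.4
t 16.17 tcp [462.2  41.  110.7] yaw -135.02 tilt [-0.08 -0.08] F [-2.7 -1.7  1.8] M [0.02 0.07 0.05] w 18.2 ff 118.4 j [ 0.14  0.24 -0.48  0.94 -0.07 -0.65]
clock: 16.33
tcp_pos: [462.2, 40.8, 109.9]
eef_rot: [1.161, -2.805, 0.066]
ft_force: [-4.6, -2.0, 5.9]
width: 18.4
finger_force: 119.0
t 16.33 tcp [462.2  40.8 109.9] yaw -135.03 tilt [-0.08 -0.08] F [-4.6 -2.   5.9] M [0.   0.28 0.05] w 18.4 ff 119.0 j [ 0.14  0.24 -0.48  0.94 -0.07 -0.65]
```

```bash
python3 -m handwheel '[[[0.001,0,0.001],[0,0,0],1],[[0.001,0,0.001],[0,0,0],1]]'
python3 - <<'E'
from h import *
st();I=capture('side');C=cam('side');save('seat',I);g=I.astype(int)
for y in range(182,201): print(y,'sat',(g[y,236:252,0]-g[y,236:252,2]).tolist(),'g',g[y,238:252,1].tolist())
J=capture('wrist');save('w4',J)
from pitch import *
g=cv2.cvtColor(J,cv2.COLOR_RGB2GRAY).astype(float);print('rear',feats(g),'w70',widths(g,70))
x,y=map(int,proj(C,[542,121,90]));save('seatc',cv2.resize(I[y-30:y+30,x-30:x+30],(480,480),interpolation=cv2.INTER_CUBIC))
E
```

```text
clock: 16.5
tcp_pos: [462.1, 40.8, 109.7]
eef_rot: [1.162, -2.806, 0.066]
ft_force: [-3.3, -2.6, 4.8]
width: 17.9
finger_force: 119.0
t 16.5 tcp [462.1  40.8 109.7] yaw -135.02 tilt [-0.079 -0.079] F [-3.3 -2.6  4.8] M [0.16 0.17 0.11] w 17.9 ff 119.0 j [ 0.13  0.24 -0.48  0.94 -0.07 -0.65]
182 sat [9, 7, 6, 5, 4, -1, 0, -1, 0, -1, 3, 8, 10, 11, 11, 9] g [143, 129, 95, 59, 44, 41, 39, 41, 62, 128, 190, 206, 208, 206]
183 sat [9, 11, 9, 8, 4, 0, 0, 0, 1, 1, 5, 9, 9, 10, 11, 11] g [163, 144, 104, 62, 43, 41, 41, 44, 93, 169, 203, 206, 208, 206]
184 sat [9, 12, 9, 8, 4, 0, 0, 0, 0, 2, 7, 10, 11, 10, 10, 11] g [174, 139, 87, 48, 40, 40, 41, 64, 135, 193, 208, 208, 207, 208]
185 sat [10, 11, 11, 7, 2, 0, 0, 1, 0, 5, 10, 11, 11, 10, 11, 10] g [164, 114, 63, 43, 40, 39, 51, 101, 170, 204, 210, 208, 208, 207]
186 sat [8, 9, 8, 5, 1, 0, -2, 0, 3, 8, 11, 10, 10, 10, 10, 9] g [131, 79, 46, 39, 39, 41, 68, 134, 191, 208, 210, 208, 208, 209]
187 sat [10, 7, 5, 2, -2, -1, 0, 1, 4, 7, 10, 10, 9, 10, 10, 10] g [93, 54, 39, 42, 40, 47, 81, 140, 185, 207, 210, 211, 209, 209]
188 sat [6, 6, 2, 1, -1, 0
[... 1048 characters left out ...]
9, 9, 15, 18, 24, 25, 20, 10, 9, 10, 10, 10] g [91, 106, 113, 110, 105, 102, 95, 80, 67, 112, 192, 215, 216, 214]
197 sat [21, 23, 21, 23, 22, 20, 26, 31, 29, 20, 8, 8, 9, 10, 10, 10] g [100, 102, 100, 97, 88, 83, 77, 70, 77, 115, 178, 211, 217, 216]
198 sat [26, 33, 33, 34, 34, 24, 20, 18, 13, 7, 5, 7, 9, 10, 11, 11] g [80, 78, 80, 77, 73, 74, 78, 84, 96, 104, 146, 204, 214, 213]
199 sat [10, 12, 12, 13, 12, 9, 6, 6, 7, 3, 6, 6, 8, 11, 11, 11] g [79, 75, 80, 81, 84, 89, 95, 101, 102, 103, 133, 199, 213, 212]
200 sat [5, 5, 5, 5, 4, 5, 5, 5, 4, 6, 6, 7, 7, 10, 10, 10] g [98, 98, 98, 99, 100, 101, 103, 101, 100, 101, 133, 199, 215, 215]
rear 175.949860724234 w70 (np.int64(231), np.int64(274))
```

View pics/seatc.png

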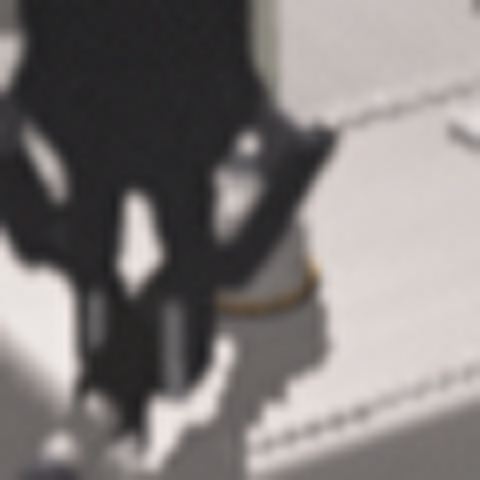

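The crop shows only a thin rim of washer at (265,300) below the socket, so it is right home. Next I'll work out the arc rows about the plug's axis.

```bash
python3 - <<'E'
from h import *
np.set_printoptions(precision=5,suppress=True)
s=st();R=Ro.from_rotvec(s['eef_rot']).as_matrix()
r=np.array([-.7071,-.7071,0])*112.9
for d in (1,2,3,4):
    Q=Ro.from_rotvec([0,0,-np.radians(d)]).as_matrix()
    print(d,R.T@((Q-np.eye(3))@r)/500,R.T@[0,0,-d/180])
E
```

```text
t 16.6 tcp [462.2  40.8 109.7] yaw -135.02 tilt [-0.079 -0.079] F [-4.5 -2.5  6.5] M [0.19 0.11 0.15] w 18.0 ff 119.0 j [ 0.13  0.24 -0.48  0.94 -0.07 -0.65]
1 [-0.00003  0.00394 -0.00001] [-0.00062  0.       0.00552]
2 [-0.00013  0.00788 -0.00002] [-0.00124  0.       0.01104]
3 [-0.0003   0.01182 -0.00004] [-0.00187  0.00001  0.01656]
4 [-0.00054  0.01575 -0.00007] [-0.00249  0.00001  0.02208]
```

```bash
cat > f.py <<'E'
from h import *
s=readout.sense();R=Ro.from_rotvec(s['eef_rot']).as_matrix()
print('  Ftool',np.round(R.T@s['ft_force'],1),'Mtool',np.round(R.T@s['wrist_torque'],2),'yaw',round(float(np.degrees(np.arctan2(R[1,0],R[0,0]))),2),'z',round(s['tcp_pos'][2],1),'t',round(s['clock'],2),np.round(s['tcp_pos'][:2],1))
E
python3 f.py
M='[[[0,0.004,0],[-0.0006,0,0.0055],1],[[-0.0001,0.008,0],[-0.0012,0,0.011],1],[[-0.0003,0.012,0],[-0.0019,0,0.0165],1],[[-0.0003,0.012,0],[-0.0019,0,0.0165],1]]'; unset M
python3 -m handwheel '[[[0,0.004,0],[-0.0006,0,0.0055],1],[[-0.0001,0.008,0],[-0.0012,0,0.011],1],[[-0.0003,0.012,0],[-0.0019,0,0.0165],1],[[-0.0003,0.012,0],[-0.0019,0,0.0165],1]]' >/dev/null
python3 f.py
```

```text
Ftool [ 5.6  1.4 -5.9] Mtool [-0.19 -0.05 -0.17] yaw -135.02 z 109.7 t 16.6 [462.2  40.8]
  Ftool [ 3.9  0.2 -5. ] Mtool [-0.08 -0.17  0.03] yaw -138.08 z 109.6 t 16.93 [458.3  45.2]
```

```bash

python3 -m handwheel '[[[0,0.004,0],[-0.0006,0,0.0055],1],[[-0.0001,0.008,0],[-0.0012,0,0.011],1],[[-0.0003,0.012,0],[-0.0019,0,0.0165],1],[[-0.0003,0.012,0],[-0.0019,0,0.0165],1]]' >/dev/null
python3 f.py
```

```text
Ftool [ 5.6 -1.5 -6.4] Mtool [ 0.24  0.18 -0.09] yaw -141.07 z 109.7 t 17.27 [454.2  49.2]
```

```bash

python3 -m handwheel '[[[0,0.004,0],[-0.0006,0,0.0055],1],[[-0.0001,0.008,0],[-0.0012,0,0.011],1],[[-0.0001,0.008,0],[-0.0012,0,0.011],1]]' >/dev/null
python3 f.py
```

```text
Ftool [ 6.6 -3.6 -6.6] Mtool [ 0.57  0.18 -0.36] yaw -143.04 z 109.7 t 17.52 [452.  52.]
```

```bash

python3 -m handwheel '[[[0,0.004,0],[-0.0006,0,0.0055],1],[[-0.0001,0.008,0],[-0.0012,0,0.011],1],[[-0.0001,0.008,0],[-0.0012,0,0.011],1]]' >/dev/null
python3 f.py
```

```text
Ftool [ 6.7 -3.6 -6.3] Mtool [ 0.68  0.18 -0.35] yaw -145.03 z 109.7 t 17.77 [449.7  55.2]
```

```bash

python3 -m handwheel '[[[0,0.004,0],[-0.0006,0,0.0055],1],[[-0.0001,0.008,0],[-0.0012,0,0.011],1],[[-0.0001,0.008,0],[-0.0012,0,0.011],1]]' >/dev/null
python3 f.py
```

```text
Ftool [ 6.1 -3.9 -6.1] Mtool [ 0.75  0.2  -0.33] yaw -147.03 z 109.7 t 18.02 [447.4  58.5]
```

```bash

python3 -m handwheel '[[[0,0.004,0],[-0.0006,0,0.0055],1],[[-0.0001,0.008,0],[-0.0012,0,0.011],1],[[-0.0001,0.008,0],[-0.0012,0,0.011],1]]' >/dev/null
python3 f.py
```

```text
Ftool [ 6.5 -4.3 -6.7] Mtool [ 0.72  0.13 -0.26] yaw -149.02 z 109.7 t 18.27 [445.3  61.8]
```

```bash

python3 -m handwheel '[[[0,0.004,0],[-0.0006,0,0.0055],1],[[-0.0001,0.008,0],[-0.0012,0,0.011],1],[[-0.0001,0.008,0],[-0.0012,0,0.011],1]]' >/dev/null
python3 f.py
```

```text
Ftool [ 5.4 -4.3 -6. ] Mtool [ 0.77  0.11 -0.29] yaw -151.01 z 109.7 t 18.52 [443.3  65.3]
```

```bash

python3 -m handwheel '[[[0,0.004,0],[-0.0006,0,0.0055],1],[[-0.0001,0.008,0],[-0.0012,0,0.011],1],[[-0.0001,0.008,0],[-0.0012,0,0.011],1]]' >/dev/null
python3 f.py
```

```text
Ftool [ 4.8 -3.8 -6.1] Mtool [ 0.81  0.09 -0.31] yaw -153.01 z 109.6 t 18.77 [441.4  68.8]
```

```bash

python3 -m handwheel '[[[0,0.004,0],[-0.0006,0,0.0055],1],[[-0.0001,0.008,0],[-0.0012,0,0.011],1],[[-0.0001,0.008,0],[-0.0012,0,0.011],1]]' >/dev/null
python3 f.py
```

```text
Ftool [ 5.1 -4.5 -6.6] Mtool [ 0.85 -0.   -0.29] yaw -155.01 z 109.6 t 19.02 [439.6  72.4]
```

```bash

python3 -m handwheel '[[[0,0.004,0],[-0.0006,0,0.0055],1],[[-0.0001,0.008,0],[-0.0012,0,0.011],1],[[-0.0001,0.008,0],[-0.0012,0,0.011],1]]' >/dev/null
python3 f.py
```

```text
Ftool [ 4.9 -5.4 -6.5] Mtool [ 0.98  0.04 -0.3 ] yaw -157.0 z 109.6 t 19.27 [438.  76.]
```

```bash

python3 -m handwheel '[[[0,0.004,0],[-0.0006,0,0.0055],1],[[-0.0001,0.006,0],[-0.0009,0,0.0083],1],[[-0.0001,0.006,0],[-0.0009,0,0.0083],1]]' >/dev/null
python3 f.py
```

```text
Ftool [ 5.2 -7.  -6.2] Mtool [ 1.35  0.03 -0.68] yaw -158.44 z 109.6 t 19.52 [437.1  78.2]
```

```bash

python3 -m handwheel '[[[0,0.004,0],[-0.0006,0,0.0055],1],[[0,0.004,0],[-0.0006,0,0.0055],1]]' >/dev/null
python3 f.py
```

```text
Ftool [ 5.3 -6.4 -5.7] Mtool [ 1.5   0.03 -0.7 ] yaw -159.46 z 109.6 t 19.68 [436.3  80.1]
```

```bash

python3 -m handwheel '[[[0,0.004,0],[-0.0006,0,0.0055],1],[[0,0.004,0],[-0.0006,0,0.0055],1]]' >/dev/null
python3 f.py
```

```text
Ftool [ 4.9 -5.9 -5.8] Mtool [ 1.36 -0.02 -0.67] yaw -160.46 z 109.6 t 19.85 [435.6  82.1]
```

Torque has peaked (about 1.47 N m) and is falling, so it has broken over. The upper bound on the handle angle is about 3.5°, so I'll go one degree more to be clearly past the 2.3° mark.

```bash

python3 -m handwheel '[[[0,0.004,0],[-0.0006,0,0.0055],1],[[0,0.004,0],[-0.0006,0,0.0055],1]]' >/dev/null
python3 f.py
```

```text
Ftool [ 4.6 -6.2 -6.9] Mtool [ 1.2  -0.03 -0.46] yaw -161.47 z 109.6 t 20.02 [434.9  84.2]
```

```bash

python3 -m handwheel '[[[0,0.003,0],[-0.0005,0,0.0041],1],[[0,0.003,0],[-0.0005,0,0.0041],1]]' >/dev/null
python3 f.py
```

```text
Ftool [ 4.7 -5.2 -5.7] Mtool [ 1.03 -0.16 -0.32] yaw -162.22 z 109.6 t 20.18 [434.4  85.7]
```

Torque has fallen to about half the break value: a clear click. I'm stopping there, easing back to unload, then lifting.

```bash

python3 -m handwheel '[[[-0.0001,-0.008,0],[0.0012,0,-0.011],1],[[-0.0005,-0.016,0],[0.0025,0,-0.022],1],[[-0.0009,-0.02,0],[0.0031,0,-0.0275],1],[[-0.0009,-0.02,0],[0.0031,0,-0.0275],1]]' >/dev/null
python3 f.py
python3 -m handwheel '[[[0,0,-0.004],[0,0,0],1],[[0.0006,0,-0.006],[0,0,0],1],[[0.0006,0,-0.006],[0,0,0],1]]' >/dev/null
python3 f.py
```

```text
Ftool [ 5.5 -3.8 -6.3] Mtool [ 0.69 -0.03 -0.26] yaw -157.19 z 109.6 t 20.52 [437.9  76.4]
  Ftool [-3.1 -4.5  7.8] Mtool [ 1.12 -0.73 -0.1 ] yaw -157.23 z 111.5 t 20.77 [438.1  76.8]
```

```bash

python3 -m handwheel '[[[0,-0.004,0],[0.0006,0,-0.0055],1],[[-0.0001,-0.01,0],[0.0015,0,-0.0138],1],[[-0.0001,-0.01,0],[0.0015,0,-0.0138],1]]' >/dev/null
python3 f.py
python3 -m handwheel '[[[0.0003,0,-0.003],[0,0,0],1],[[0.0006,0,-0.006],[0,0,0],1],[[0.0006,0,-0.006],[0,0,0],1]]' >/dev/null
python3 f.py
```

```text
Ftool [-1.9 -2.4  3.5] Mtool [ 0.59 -0.56  0.3 ] yaw -154.7 z 111.7 t 21.02 [439.7  72.7]
  Ftool [-5.1 -2.7  7.3] Mtool [ 0.74 -0.7   0.32] yaw -154.76 z 114.7 t 21.27 [439.8  72.9]
```

```bash

python3 -m handwheel '[[[-0.0015,-0.002,0],[0,0,0],1],[[-0.0012,-0.002,-0.003],[0,0,0],1],[[-0.0009,-0.002,-0.006],[0,0,0],1],[[-0.0009,-0.002,-0.006],[0,0,0],1]]' >/dev/null
python3 f.py
python3 -m handwheel '[[[0.0004,0,-0.004],[0,0,0],1],[[0.0009,0,-0.008],[0,0,0],1],[[0.0009,0,-0.008],[0,0,0],1]]' >/dev/null
python3 f.py
```

```text
Ftool [-2.2 -0.8  5.3] Mtool [ 0.15 -0.36  0.08] yaw -154.69 z 118.0 t 21.6 [440.   72.4]
  Ftool [-0.3  0.8  4.6] Mtool [ 0.05  0.03 -0.04] yaw -154.68 z 122.2 t 21.85 [439.7  72.3]
```

```bash

python3 -m handwheel '[[[0.004,0,-0.03],[0,0,0],1],[[0.012,0,-0.1],[0,0,0],1],[[0.017,0,-0.15],[0,0,0],1],[[0.017,0,-0.15],[0,0,0],1],[[0.017,0,-0.15],[0,0,0],1]]' >/dev/null
python3 f.py
python3 - <<'E'
from h import *
from pitch import *
s=st();J=capture('wrist');save('w5',J);g=cv2.cvtColor(J,cv2.COLOR_RGB2GRAY).astype(float)
col=g[:,254:259].mean(1);d=np.gradient(col);print('rear',feats(g),'w70',widths(g,70),'cap',40+np.argmin(d[40:64]),'w110',widths(g,110))
T=np.array(calibration('wrist')['hand_eye'])
R=Ro.from_rotvec(s['eef_rot']).as_matrix()
yw=np.degrees(np.arctan2(R[1,0],R[0,0]))
Q=Ro.from_rotvec([0,0,np.radians(180.35-yw)]).as_matrix()
p=np.array([557,-239,195])
print('shift',R.T@(p-s['tcp_pos'])/500,'turn',Ro.from_matrix(R.T@Q@R).as_rotvec()/np.pi)
E
```

```text
Ftool [-0.2  0.1  5.3] Mtool [ 0.01  0.06 -0.06] yaw -154.69 z 198.3 t 22.27 [440.8  72.5]
t 22.27 tcp [440.8  72.5 198.3] yaw -154.69 tilt [-0.099 -0.049] F [-0.4 -0.1 -5.3] M [-0.03  0.05  0.06] w 18.3 ff 118.3 j [ 0.18  0.14 -0.38  1.15 -0.03 -0.26]
rear 175.03478260869565 w70 (np.int64(231), np.int64(274)) cap 54 w110 (np.int64(235), np.int64(272))
shift [ 0.05520137 -0.66244615  0.01382648] turn [-0.01530618  0.00020381  0.13780414]
```

```bash

python3 -m handwheel '[[[0.055,-0.662,0.014],[-0.0153,0.0002,0.1378],1],[[0.055,-0.662,0.014],[-0.0153,0.0002,0.1378],1],[[0.055,-0.662,0.014],[-0.0153,0.0002,0.1378],1],[[0.055,-0.662,0.014],[-0.0153,0.0002,0.1378],1],[[0.055,-0.662,0.014],[-0.0153,0.0002,0.1378],1],[[0.055,-0.662,0.014],[-0.0153,0.0002,0.1378],1],[[0.055,-0.662,0.014],[-0.0153,0.0002,0.1378],1],[[0.055,-0.662,0.014],[-0.0153,0.0002,0.1378],1],[[0.055,-0.662,0.014],[-0.0153,0.0002,0.1378],1],[[0.055,-0.662,0.014],[-0.0153,0.0002,0.1378],1]]' >/dev/null
python3 - <<'E'
from h import *
for i in range(4): s=readout.sense();I=capture('side')
s=st();C=cam('side');save('back',I);J=capture('wrist');save('backw',J)
R=Ro.from_rotvec(s['eef_rot']).as_matrix();p=s['tcp_pos']
yaw=np.arctan2(-R[1,0],-R[0,0]);h=np.array([np.cos(yaw),np.sin(yaw),0]);print('handle yaw',np.degrees(yaw))
print('exp head',proj(C,p+[0,0,3.3]+112.8*h),'tail',proj(C,p+[0,0,3.3]-91*h))
for k in ('wrench','wrench_head'): print(k,[(np.round(q['xy'],1).tolist(),round(q['conf'],2)) for q in pinpoint('side',k)[:2]])
print('to (557,-239,100):',R.T@(np.array([557,-239,100])-p)/500)
x,y=map(int,proj(C,p));a=cv2.resize(I[y-50:y+50,x-50:x+50],(400,400),interpolation=cv2.INTER_CUBIC);print(x-50,y-50)
save('backc',np.hstack([a,cv2.copyMakeBorder(cv2.resize(J,(400,300)),0,100,0,0,cv2.BORDER_CONSTANT)]))
E
```

```text
t 23.35 tcp [ 555.3 -237.5  192.9] yaw -179.58 tilt [-0.115 -0.002] F [ 0.2 -0.  -5.3] M [-0.03  0.   -0.  ] w 18.3 ff 119.1 j [-0.38  0.43  0.    1.24 -0.04 -0.39]
handle yaw 0.42230230477420044
exp head [360.16624427 198.70950502] tail [284.87441109 226.40187155]
wrench [([322.0, 212.9], 0.89), ([354.5, 213.8], 0.6)]
wrench_head [([362.1, 200.8], 0.86), ([378.2, 266.1], 0.75)]
to (557,-239,100): [-0.02459766 -0.00286143  0.1841285 ]
270 164
```

View pics/backc.png

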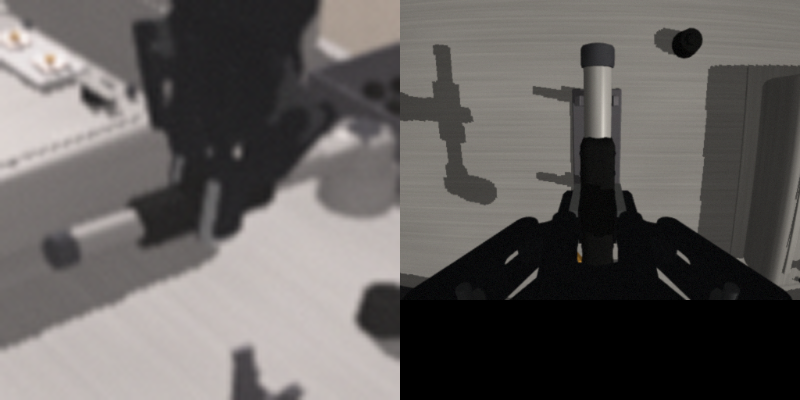

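The wrench is level, with its tail at (285,226) as predicted, and it is lined up over the rest. Lowering.

```bash

python3 -m handwheel '[[[-0.01,-0.003,0.06],[0,0,0],1],[[-0.02,-0.003,0.14],[0,0,0],1],[[-0.028,-0.003,0.21],[0,0,0],1],[[-0.034,-0.003,0.264],[0,0,0],1],[[-0.034,-0.003,0.264],[0,0,0],1],[[-0.034,-0.003,0.264],[0,0,0],1]]' >/dev/null
python3 - <<'E'
from h import *
for i in range(3): s=readout.sense();I=capture('side')
s=st();R=Ro.from_rotvec(s['eef_rot']).as_matrix();print(R.T@(np.array([557,-239,48])-s['tcp_pos'])/500)
E
```

```text
t 24.15 tcp [ 560.4 -241.3   63.5] yaw -179.65 tilt [-0.109 -0.005] F [-0.4 -0.4 -4.6] M [-0.05 -0.01 -0.02] w 17.9 ff 119.0 j [-0.38  0.54 -0.15  0.98 -0.04 -0.39]
[0.00326912 0.00478783 0.03145817]
```

```bash

python3 -m handwheel '[[[0.005,0.005,0.01],[0,0,0],1],[[0.005,0.005,0.01],[0,0,0],1],[[0.005,0.005,0.01],[0,0,0],1]]' >/dev/null
python3 - <<'E'
from h import *
s=st();R=Ro.from_rotvec(s['eef_rot']).as_matrix();print(R.T@(np.array([557,-239,48])-s['tcp_pos'])/500)
E
```

```text
t 24.4 tcp [ 555.4 -238.2   56.8] yaw -179.65 tilt [-0.112 -0.003] F [ 0.1 -0.3 -4.7] M [ 0.02  0.   -0.  ] w 18.2 ff 119.1 j [-0.38  0.53 -0.17  0.97 -0.04 -0.39]
[-0.00523076 -0.00157628  0.01721095]
```

```bash

python3 -m handwheel '[[[-0.001,-0.0005,0],[0,0,0],1],[[-0.002,-0.001,0.006],[0,0,0],1],[[-0.003,-0.001,0.012],[0,0,0],1],[[-0.003,-0.001,0.012],[0,0,0],1]]' >/dev/null
python3 -c "
from h import *
st();capture('side');st()"
```

```text
t 24.73 tcp [ 555.7 -238.7   49.1] yaw -179.66 tilt [-0.114 -0.002] F [ 0.5 -0.8 -4.6] M [ 0.02  0.05 -0.1 ] w 18.0 ff 119.1 j [-0.38  0.54 -0.18  0.96 -0.04 -0.39]
t 24.78 tcp [ 555.7 -238.7   49.3] yaw -179.66 tilt [-0.114 -0.002] F [ 0.9  0.3 -5. ] M [-0.01  0.01  0.  ] w 18.4 ff 119.1 j [-0.38  0.54 -0.18  0.96 -0.04 -0.39]
```

```bash

python3 -m handwheel '[[[-0.0004,0,0.004],[0,0,0],1],[[-0.0004,0,0.004],[0,0,0],1]]' >/dev/null
python3 -c "
from h import *
st()"
python3 -m handwheel '[[[-0.0004,0,0.004],[0,0,0],1],[[-0.0004,0,0.004],[0,0,0],1]]' >/dev/null
python3 -c "
from h import *
st()"
```

```text
t 24.95 tcp [ 555.9 -238.7   47.5] yaw -179.66 tilt [-0.113 -0.003] F [ 0.1  0.2 -5.2] M [-0.04  0.02  0.02] w 18.2 ff 119.1 j [-0.38  0.55 -0.18  0.95 -0.04 -0.39]
t 25.12 tcp [ 556.2 -238.9   45.8] yaw -179.66 tilt [-0.112 -0.003] F [ 1.4 -0.3 -3.6] M [ 0.   -0.04  0.02] w 18.0 ff 119.3 j [-0.38  0.55 -0.18  0.95 -0.04 -0.39]
```

Contact starting. Another 1.5 mm, then open.

```bash

python3 -m handwheel '[[[-0.0003,0,0.003],[0,0,0],1],[[-0.0003,0,0.003],[0,0,0],1]]' >/dev/null
python3 -c "
from h import *
st()"
python3 -m handwheel '[[[-0.0003,0,0.002],[0,0,0],1],[[-0.0003,0,0.002],[0,0,0],1]]' >/dev/null
python3 -c "
from h import *
st()"
```

```text
t 25.28 tcp [ 556.2 -238.9   45.3] yaw -179.66 tilt [-0.112 -0.003] F [-2.2  0.   3.4] M [ 0.18  0.31 -0.  ] w 17.9 ff 120.5 j [-0.38  0.55 -0.18  0.95 -0.04 -0.39]
t 25.45 tcp [ 556.2 -239.    45. ] yaw -179.66 tilt [-0.112 -0.003] F [-4.6  1.3  7.8] M [ 0.38  0.63 -0.  ] w 17.7 ff 121.3 j [-0.38  0.55 -0.18  0.95 -0.04 -0.39]
```

```bash

python3 -m handwheel '[[[0,0,0],[0,0,0],0.6],[[0,0,0],[0,0,0],0.6],[[0,0,0],[0,0,0],0],[[0,0,0],[0,0,0],0],[[0,0,0],[0,0,0],0],[[0,0,0],[0,0,0],0],[[0,0,0],[0,0,0],0],[[0,0,0],[0,0,0],0]]' 20 >/dev/null
python3 -c "
from h import *
s=st();R=Ro.from_rotvec(s['eef_rot']).as_matrix();print(R.T@[0,0,150]/500)"
```

```text
t 26.12 tcp [ 556.  -238.8   43.3] yaw -179.66 tilt [-0.113 -0.003] F [-0.4  0.9 -1. ] M [-0.01 -0.11 -0.01] w 85.4 ff 0.0 j [-0.38  0.55 -0.18  0.94 -0.04 -0.39]
[ 0.03384118 -0.00061519 -0.29808454]
```

```bash

python3 -m handwheel '[[[0.004,0,-0.03],[0,0,0],0],[[0.011,0,-0.1],[0,0,0],0],[[0.023,0,-0.2],[0,0,0],0],[[0.034,0,-0.3],[0,0,0],0],[[0.034,0,-0.3],[0,0,0],0],[[0.034,0,-0.3],[0,0,0],0],[[0.034,0,-0.3],[0,0,0],0]]' >/dev/null
python3 - <<'E'
from h import *
s=st();C=cam('wrist',s);J=capture('wrist');I=capture('side');save('end',np.hstack([cv2.resize(J,(400,300)),cv2.resize(I,(400,300))]))
for k in ('wrench','wrench_head','rest'):
    for c,CC in (('wrist',C),('side',cam('side'))):
        r=pinpoint(c,k);print(c,k,[(np.round(q['xy'],1).tolist(),round(q['conf'],2),np.round(onz(CC,q['xy'],0 if k=='rest' else 48),0)) for q in r[:1]])
E
```

```text
t 26.7 tcp [ 557.  -238.8  195.6] yaw -179.67 tilt [-0.11  -0.004] F [-0.2  0.3  0.3] M [ 0.01 -0.1   0.01] w 85.6 ff 0.0 j [-0.38  0.43  0.    1.24 -0.04 -0.39]
wrist wrench [([254.9, 194.2], 0.58, array([ 551., -236.,   48.]))]
side wrench [([317.0, 266.5], 0.87, array([ 559., -235.,   48.]))]
wrist wrench_head [([253.7, 297.0], 0.58, array([ 667., -237.,   48.]))]
side wrench_head [([352.6, 251.6], 0.89, array([ 666., -237.,   48.]))]
wrist rest [([255.7, 188.0], 0.56, array([ 554., -235.,    0.]))]
side rest [([239.3, 189.5], 0.47, array([619., 273.,   0.]))]
```

View pics/end.png

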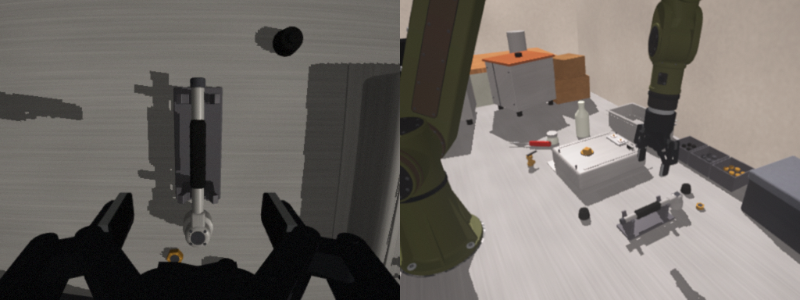

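The wrench lies in both saddles: the wrist half shows the grip at about (198,155) and the side half shows it at (648,210). The arm is clear and the bystanders haven't moved, so I'm handing in.

```bash
python3 -c "
from workcell import ticket
print(ticket.job_done())"
```

```text
the job is handed in; nothing more can be done
None
```

I set the socket home on the plug at the second try and turned it clockwise until the torque peaked and fell, which I took as the click. The wrench is back in its rest, the bystanders look unmoved, and I handed the job in at about 27 s; no verdict was returned.

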